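# Test the spice tins' lids and set the stiff one aside

## Robot

A 7-joint arm with a two-finger parallel gripper is mounted at the origin on the work surface. World frame = base frame: x ahead of the robot, y to its left, z up, the work surface at z = 0. Lengths are in m, angles in rad, forces in N, time in s.
With the tool pointing down it reaches from about 0.4 to 0.85 m from the base axis. Payload 10.4 kg.
Tool frame: the origin (TCP) lies at the very end of the fingers, on their centre line; the grasp point (between the pads) lies 19 mm behind it; x points along the fingers, z is the direction in which the jaws open and shut, and the axes are right-handed (so a half turn about x gives the same grasp; the last joint's range is limited). The gripper opens to 85 mm and grips with 20 to 120 N. Pads are 22 mm wide; open, the fingers measure 114 mm over their backs; the gripper's body (76 mm by 85 mm) begins 54 mm behind the grasp point. The pads swing forward as they close: fully open they stand 13 mm farther back than shut.
Start: joints at [-1.341, 0.332, -0.065, 1.46, 0.022, 1.35, -0.088], TCP at [0.156, 0.605, 0.197] pointing down, gripper open.
Joint ranges: [-2.6, 2.6], [-0.5, 2.12], [-1.47, 1.34], [0.16, 2.42], [-1.27, 4.41], [0.06, 2.06], [-2.6, 2.6]. Speed limits (rad/s): [2.22, 2.22, 2.79, 2.79, 3.14, 3.14, 3.14].

## Interface

Orientations are given as a unit quaternion [x, y, z, w].
In Python, from workcell import telemetry, viewer, manip, spot_in, mark_of gives the robot as it stands. The module is installed in compiled form; this text tells all that it offers.
- The arm moves only by the shell command python3 -m crank 'ROWS' [FORCE]. ROWS is JSON, a list of rows, each a list of 3 entries, a list of its own where there are three numbers: the closure, from 0 (fully open) to 1 (shut), then the shift along the world's x, y, z in cm, then the turn, a rotation vector about the world's x, y, z in rad. A call has 1 to 12 rows; each row shifts and turns the commanded pose from where the row before left it; what a row does not reach is not made up. A row lasts 1/12 s, in which the tool goes at most 41.7 mm and 7.16 degrees, less where a joint would pass 70% of its speed; a pose out of reach is approached as far as the arm can. A call with a gripper value outside its range is refused whole. The fingers move at their own pace and stop on an object; FORCE is the grip in N (left out, the last holds). Time passes only in rows, so rows that do not move let the fingers close. It gives the time, the measured TCP pose, the force and the opening at its end, in the units of the state.
- telemetry.get_obs(): the state, without advancing time (a new reading comes with each control period).
- viewer.camera(name): name is "scene" or "top" or "wrist"; returns a dict with "frame" (384x512x3 uint8, red, green, blue), "intrinsics" (3x3 intrinsics, pixels), "k1" (the pictures are not rectified: a ray, as slopes to the right and down, at radius r is drawn at 1 + k1 r^2 times it, then the intrinsics apply), "cam_to_world" (4x4, takes a point from camera to world coordinates). Camera axes: x right, y up, looking along -z (the intrinsics and any distortion apply to the point x, -y, -z); pixel columns grow to the right and rows downward; lengths in m; the calibration is good to about 2 mm. A picture is of the moment at which its call begins. There is no depth.
- manip.hand_in(): hands the job in, once; it reports no verdict.
Trained networks look in a picture, given as the dict that the camera call returned (one of the last four; its "shot" number tells which), for a name from the list of things; names that differ only in an ending like _2 or _b are one class to them, and where a whole thing is asked for, a point or a joint stands for the part that bears it (a point fixed in the world has none). Each returns a list of dicts, best first, with "conf" (0 to 1); they miss things now and then, are a little off and sometimes report something else, mostly with a low value. They report only what shows in the picture. A call takes as long as a camera call. They do not tell look-alikes from the thing itself.
- spot_in(thing, picture): "location" ([x, y, z] in m, in the coordinates of the camera as it stood for that picture, good to about 4 mm: the middle of the surface that is visible of it).
- mark_of(thing, picture): "location" ([x, y, z] in m, in the coordinates of the camera as it stood for that picture, good to about 4 mm: a listed point, or the origin of a listed thing).
The state is a dict: "clock": time; "joint_pos": joint angles; "joint_velocities": joint speeds; "tau": joint torques, N m; "position": TCP position; "ee_rot": TCP orientation; "ft_force": force on the tool from outside, world axes, zero at the start; "torque": the same for the moment, N m; "grip_width": opening from 0.0 (shut) to 1.0 (fully open).
Only numpy, scipy, OpenCV 4.12 (cv2) and the standard library are available. Lean on these libraries where they do the work, as an engineer would, in place of code of your own. Each camera call takes 0.05 s, during which the arm holds its last target. There are 200 camera calls.

## Task

Try the lid of each of the three small steel spice tins by gently pressing its thumb lever down: leave the tins whose lids swing up freely where they stand with their lids wide open, ready for refilling. One lid is stiff, giving only a little and springing back: try it before moving that tin and do not force it, then lift that tin away and set it down gently, upright and shut, inside the pulled-out tray of the wooden organizer. Leave everything else where it is.

Things in the scene. Friction and masses are not known exactly. Their poses are not given: they have to be found in the camera images.
- tin_1: One of three like-looking loose steel spice tins (0.21 to 0.36 kg, empty; any may be the stiff one): a rectangular case 84 mm long (x, -42 to +42 mm), 52 mm wide (y; lid plate 54 mm), 50 mm high to the top of the shut lid, sides flat and vertical. Origin: centre of the underside; x towards the end with the thumb lever, z up.
- hinge_1 (a point): Middle of the hinge axis of tin_1's lid: 16 mm along the tin's +x from its centre, 50 mm above its underside; the axis runs along the tin's y. The lid lies on the -x side; on the +x side is the lever, above a 36 mm high shoulder of the tin.
- lever_1 (a point): Centre of the round thumb bar (10 mm thick, 26 mm wide along y) of tin_1's lever, one piece with the lid, 26 mm from the hinge axis. Lid shut: 17 mm behind (+x) and 20 mm above the hinge, bar top 75 mm above the underside. Pressed down it swings back and down; lid fully open: 26 mm behind, 3 mm below the hinge, bar top 52 mm up. Site axes turn with the lid.
- lid_1 (a joint): Lid angle of tin_1, rad: 0 shut, 1.0 fully open (a stop). A free lid needs about 1 to 3 N on the bar all the way and stays where it is left. A stiff lid pushes back harder the farther it goes (about 4 N at 0.03, 10 N at 0.1, over 20 N at 0.25) and springs shut when released.
- tin_2: One of three like-looking loose steel spice tins (0.21 to 0.36 kg, empty; any may be the stiff one): a rectangular case 84 mm long (x, -42 to +42 mm), 52 mm wide (y; lid plate 54 mm), 50 mm high to the top of the shut lid, sides flat and vertical. Origin: centre of the underside; x towards the end with the thumb lever, z up.
- hinge_2 (a point): Middle of the hinge axis of tin_2's lid: 16 mm along the tin's +x from its centre, 50 mm above its underside; the axis runs along the tin's y. The lid lies on the -x side; on the +x side is the lever, above a 36 mm high shoulder of the tin.
- lever_2 (a point): Centre of the round thumb bar (10 mm thick, 26 mm wide along y) of tin_2's lever, one piece with the lid, 26 mm from the hinge axis. Lid shut: 17 mm behind (+x) and 20 mm above the hinge, bar top 75 mm above the underside. Pressed down it swings back and down; lid fully open: 26 mm behind, 3 mm below the hinge, bar top 52 mm up. Site axes turn with the lid.
- lid_2 (a joint): Lid angle of tin_2, rad: 0 shut, 1.0 fully open (a stop). A free lid needs about 1 to 3 N on the bar all the way and stays where it is left. A stiff lid pushes back harder the farther it goes (about 4 N at 0.03, 10 N at 0.1, over 20 N at 0.25) and springs shut when released.
- tin_3: One of three like-looking loose steel spice tins (0.21 to 0.36 kg, empty; any may be the stiff one): a rectangular case 84 mm long (x, -42 to +42 mm), 52 mm wide (y; lid plate 54 mm), 50 mm high to the top of the shut lid, sides flat and vertical. Origin: centre of the underside; x towards the end with the thumb lever, z up.
- hinge_3 (a point): Middle of the hinge axis of tin_3's lid: 16 mm along the tin's +x from its centre, 50 mm above its underside; the axis runs along the tin's y. The lid lies on the -x side; on the +x side is the lever, above a 36 mm high shoulder of the tin.
- lever_3 (a point): Centre of the round thumb bar (10 mm thick, 26 mm wide along y) of tin_3's lever, one piece with the lid, 26 mm from the hinge axis. Lid shut: 17 mm behind (+x) and 20 mm above the hinge, bar top 75 mm above the underside. Pressed down it swings back and down; lid fully open: 26 mm behind, 3 mm below the hinge, bar top 52 mm up. Site axes turn with the lid.
- lid_3 (a joint): Lid angle of tin_3, rad: 0 shut, 1.0 fully open (a stop). A free lid needs about 1 to 3 N on the bar all the way and stays where it is left. A stiff lid pushes back harder the farther it goes (about 4 N at 0.03, 10 N at 0.1, over 20 N at 0.25) and springs shut when released.
- tray_spot (a point): Point on the inner floor of the organizer's pull-out tray, midway across, 68 mm behind its front wall; x points into the organizer, z up. Tray 148 mm wide inside, floor 9 mm and walls 25 mm above the counter; it sticks out 140 to 180 mm towards the robot and slides if pushed with about 4 N. The organizer behind is 240 mm long, 204 mm wide, 85 mm high.
- measuring_cup: steel measuring cup, 76 mm across, 55 mm high, flat handle; leave alone. Origin at the centre of the underside.
- spoon_rest: matte black ceramic spoon rest, a dish 110 mm across and 12 mm high with a stub; leave alone. Origin at the centre of the underside.
- pepper_mill: dark wooden pepper mill, 54 mm across, 163 mm high; leave alone. Origin at the centre of the underside.
- salt_jar: white ceramic salt jar, 70 mm across, 90 mm high; leave alone. Origin at the centre of the underside.
- stopper: cork-shaped silicone stopper, 26 mm across, 22 mm high, standing on the counter; leave alone. Origin at the centre of the underside.
- scoop: small wooden scoop lying flat, 110 mm long, 10 mm high; leave alone. Origin at the centre of the underside.
Not all that is in view belongs to the job. What is shaped like the tin_3 but blue or turquoise is not meant.

How it is judged:
By the outcome, as a careful person would: the job done as asked, in the order asked, and still so for the second after the job is handed in, with the robot touching nothing.
It also fails if it takes over 72 s, if anything falls off the work surface, if the arm or the gripper's body presses on something with over 40 N, if the wrist force passes 120 N, or if a joint passes its speed limit or range.

## Working session

There is one attempt and no reset: what is moved stays moved. The work goes in short steps, Python scripts to look and compute and a shell command to move; the robot and the scene stay as the last step left them, time stands still between calls to the robot, and variables do not carry over. Pictures are saved under pics/ and viewed, about 8 in all and at most 12, crops included, and the job is handed in when it is done.

```bash
mkdir -p pics
cat > h.py <<'E'
import numpy as np, cv2
from workcell import telemetry, viewer, manip, spot_in, mark_of
def w(p,l):
    T=np.array(p["cam_to_world"]); return (T@np.r_[l,1])[:3]
def pix(p,X):
    T=np.linalg.inv(np.array(p["cam_to_world"])); c=T@np.r_[X,1]; a,b=c[0]/-c[2],-c[1]/-c[2]
    f=1+p["k1"]*(a*a+b*b); K=np.array(p["intrinsics"]); return (K@[a*f,b*f,1])[:2]
def save(p,n): cv2.imwrite("pics/"+n,p["frame"][:,:,::-1])
E
python3 - <<'E'
from h import *
np.set_printoptions(precision=3,suppress=True)
o=telemetry.get_obs(); print(o)
for c in("top","scene"):
    p=viewer.camera(c); save(p,c+"0.png")
    for t in("tin_1","hinge_1","lever_1","tray_spot","measuring_cup","spoon_rest","pepper_mill","salt_jar","stopper","scoop"):
        for d in mark_of(t,p): 
            X=w(p,d["location"]); print(c,t,round(d["conf"],2),X,pix(p,X).round())
E
```

```text
{'clock': 0.0, 'joint_pos': array([-1.341,  0.333, -0.065,  1.461,  0.022,  1.35 , -0.088]), 'joint_velocities': array([ 0.   ,  0.001,  0.002,  0.   , -0.001, -0.002, -0.   ]), 'tau': array([ -0.001, -62.545,   0.048, -39.162,   0.016,   0.01 ,  -0.   ]), 'position': array([0.156, 0.605, 0.196]), 'ee_rot': array([-0.433,  0.559,  0.433,  0.559]), 'ft_force': array([ 0.047, -0.05 ,  0.051]), 'torque': array([ 0.03 ,  0.007, -0.026]), 'grip_width': 0.9996796740907098}
top tin_1 0.96 [ 0.551 -0.133  0.004] [278. 175.]
top tin_1 0.83 [ 0.304 -0.369  0.001] [372. 266.]
top tin_1 0.8 [0.489 0.03  0.001] [218. 200.]
top tin_1 0.77 [ 0.243 -0.25   0.002] [327. 291.]
top tin_1 0.7 [ 0.478 -0.31  -0.   ] [346. 200.]
top hinge_1 0.98 [ 0.295 -0.357  0.047] [371. 269.]
top hinge_1 0.84 [0.507 0.043 0.051] [211. 190.]
top hinge_1 0.7 [ 0.565 -0.143  0.053] [283. 166.]
top hinge_1 0.61 [ 0.245 -0.267  0.044] [336. 291.]
top hinge_1 0.57 [ 0.488 -0.303  0.051] [347. 194.]
top hinge_1 0.47 [0.485 0.029 0.001] [218. 201.]
top lever_1 0.92 [0.516 0.044 0.071] [209. 186.]
top lever_1 0.83 [ 0.283 -0.3
[... 1342 characters left out ...]
.32 [ 0.487  0.035 -0.001] [299. 185.]
scene lever_1 0.95 [ 0.251 -0.282  0.068] [152. 160.]
scene lever_1 0.88 [ 0.5   -0.302  0.068] [184. 236.]
scene lever_1 0.85 [ 0.283 -0.345  0.072] [134. 177.]
scene lever_1 0.84 [ 0.574 -0.153  0.073] [255. 230.]
scene lever_1 0.79 [0.516 0.047 0.069] [311. 177.]
scene measuring_cup 0.66 [ 0.402 -0.075 -0.004] [249. 181.]
scene measuring_cup 0.6 [ 0.717  0.004 -0.006] [340. 259.]
scene spoon_rest 0.87 [ 0.732 -0.24   0.006] [258. 316.]
scene pepper_mill 0.73 [ 0.511 -0.465  0.001] [129. 284.]
scene salt_jar 0.56 [ 0.662 -0.394 -0.002] [183. 326.]
scene stopper 0.63 [ 0.402 -0.073 -0.001] [249. 180.]
scene scoop 0.55 [ 0.416 -0.191  0.003] [214. 202.]
```

```bash
python3 -c "
import cv2
a=cv2.imread('pics/top0.png');b=cv2.imread('pics/scene0.png')
cv2.imwrite('pics/t0.png',cv2.resize(a[80:320,60:440],(800,505),interpolation=2))
cv2.imwrite('pics/s0.png',cv2.resize(b[120:360,60:440],(800,505),interpolation=2))"
```

```text
(no output)
```

View pics/t0.png

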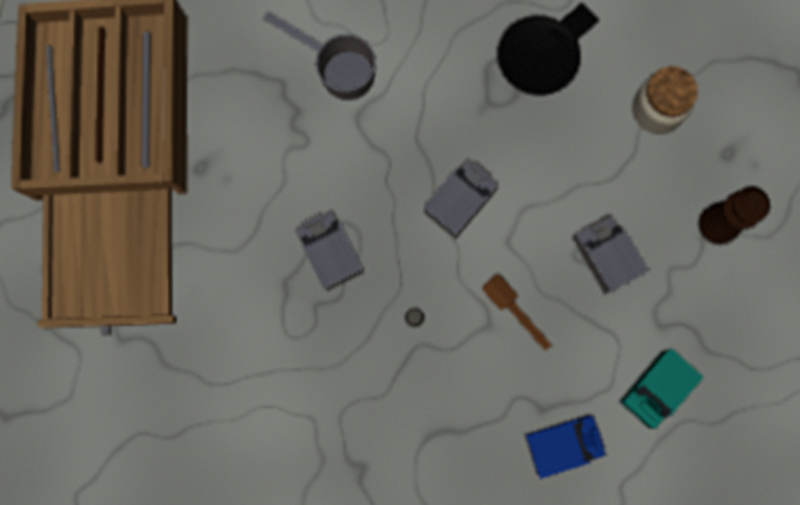

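View pics/s0.png

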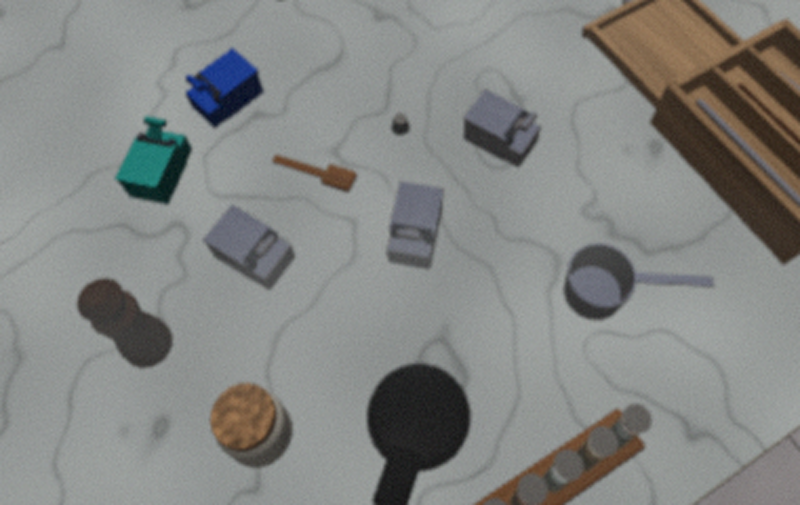

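The three steel tins in the top crop are A at (329,250), B at (461,197) and C at (610,252). The blue tin at (566,446) and the turquoise one at (662,388) are decoys by colour. The tray is at the left, around (108,255), pulled out towards the robot. The crops are already enlarged and the colours are clear. Next I'll refine the poses and work out the jaw direction.

```bash
cat > m.py <<'E'
from h import *
from scipy.spatial.transform import Rotation as R
np.set_printoptions(precision=4,suppress=True)
C0={'A':(.488,.032),'B':(.551,-.134),'C':(.475,-.312)}
def tins(n=3,cams=("top","scene")):
    S={k:{'tin_1':[],'hinge_1':[],'lever_1':[]} for k in C0}
    tr=[]
    for i in range(n):
        for c in cams:
            p=viewer.camera(c)
            for t,zz in(('tin_1',0),('hinge_1',.05),('lever_1',.07)):
                for d in mark_of(t,p):
                    X=w(p,d["location"])
                    for k,q in C0.items():
                        if np.hypot(*(X[:2]-q))<.06 and abs(X[2]-zz)<.012: S[k][t].append(X)
            for d in mark_of('tray_spot',p):
                if d['conf']>.5: tr.append(w(p,d['location']))
    return S,tr
E
python3 - <<'E'
from m import *
S,tr=tins()
for k in S:
    m={t:np.median(v,0) for t,v in S[k].items()}
    d=m['lever_1']-m['tin_1']; print(k,m,len(S[k]['tin_1']),np.degrees(np.arctan2(d[1],d[0])))
print(tr)
o=telemetry.get_obs(); M=R.from_quat(o['ee_rot']).as_matrix(); print(M, o['position'],np.degrees(np.arctan2(M[1,2],M[0,2])))
# image contours for yaw: top face of tin at z=.05
p=viewer.camera('top'); K=p['intrinsics'];T=np.array(p['cam_to_world'])
def unproj(uv,z):
    q=cv2.undistortPoints(np.array([[uv]],float),np.array(K,float),np.array([p['k1'],0,0,0,0.])).ravel()
    d=T[:3,:3]@[q[0],-q[1],-1]; return T[:3,3]+d*(z-T[2,3])/d[2]
for uv in((66,228),(142,231),(80,170),(142,170)): print(uv,unproj(uv,.025))
E
```

```text
A {'tin_1': array([ 0.4869,  0.0319, -0.0001]), 'hinge_1': array([0.504 , 0.0398, 0.0491]), 'lever_1': array([0.5181, 0.0445, 0.0709])} 3 22.04556035983138
B {'tin_1': array([ 0.5495, -0.1361,  0.0018]), 'hinge_1': array([ 0.5596, -0.1436,  0.0503]), 'lever_1': array([ 0.5732, -0.1557,  0.0697])} 6 -39.53115860221832
C {'tin_1': array([ 0.4737, -0.3122, -0.0034]), 'hinge_1': array([ 0.4906, -0.3053,  0.0537]), 'lever_1': array([ 0.5006, -0.2992,  0.0706])} 6 25.754323850781006
[array([0.4822, 0.3201, 0.0091]), array([0.4804, 0.3143, 0.0076]), array([0.4776, 0.3207, 0.0078]), array([0.4815, 0.3115, 0.0106]), array([ 0.4987, -0.3046,  0.0698]), array([0.4815, 0.3209, 0.0086]), array([0.7216, 0.0066, 0.0043]), array([0.4814, 0.313 , 0.0089])]
[[-0.     -0.9682  0.2501]
 [ 0.0001  0.2501  0.9682]
 [-1.      0.      0.0001]] [0.1563 0.6052 0.197 ] 75.51648636374205
(66, 228) [0.4198 0.4344 0.025 ]
(142, 231) [0.4085 0.2264 0.025 ]
(80, 170) [0.5756 0.3996 0.025 ]
(142, 170) [0.5701 0.2279 0.025 ]
```

```bash
python3 -m crank '[[1,[1.65,-2.54,0],[0,0,0.033]],[1,[1.65,-2.54,0],[0,0,0.033]],[1,[1.65,-2.54,0],[0,0,0.033]],[1,[1.65,-2.54,0],[0,0,0.033]],[1,[1.65,-2.54,0],[0,0,0.033]],[1,[1.65,-2.54,0],[0,0,0.033]],[1,[1.65,-2.54,0],[0,0,0.033]],[1,[1.65,-2.54,0],[0,0,0.033]],[1,[1.65,-2.54,0],[0,0,0.033]],[1,[1.65,-2.54,0],[0,0,0.033]],[1,[1.65,-2.54,0],[0,0,0.033]]]' 40
python3 -m crank '[[1,[1.65,-2.54,0],[0,0,0.033]],[1,[1.65,-2.54,0],[0,0,0.033]],[1,[1.65,-2.54,0],[0,0,0.033]],[1,[1.65,-2.54,0],[0,0,0.033]],[1,[1.65,-2.54,0],[0,0,0.033]],[1,[1.65,-2.54,0],[0,0,0.033]],[1,[1.65,-2.54,0],[0,0,0.033]],[1,[1.65,-2.54,0],[0,0,0.033]],[1,[1.65,-2.54,0],[0,0,0.033]],[1,[1.65,-2.54,0],[0,0,0.033]],[1,[1.65,-2.54,0],[0,0,0]]]'
python3 -m crank '[[1,[0,0,0],[0,0,0]],[1,[0,0,0],[0,0,0]]]'
```

```text
clock: 3.57
position: [0.3384, 0.3245, 0.1973]
ee_rot: [-0.527, 0.471, 0.527, 0.471]
ft_force: [-0.1, 0.2, 0.2]
grip_width: 0.001
clock: 4.48
position: [0.52, 0.045, 0.1973]
ee_rot: [0.598, -0.378, -0.597, -0.378]
ft_force: [-0.2, 0.1, -0.5]
grip_width: -0.0
clock: 4.65
position: [0.5198, 0.0447, 0.197]
ee_rot: [0.597, -0.38, -0.596, -0.38]
ft_force: [-0.3, 1.5, 1.2]
grip_width: 0.001
```

```bash
python3 -m crank '[[1,[0,0,-3],[0,0,0]],[1,[0,0,-3],[0,0,0]],[1,[0,0,-3],[0,0,0]],[1,[0,0,-1.5],[0,0,0]],[1,[0,0,-1],[0,0,0]],[1,[0,0,0],[0,0,0]],[1,[0,0,0],[0,0,0]],[1,[0,0,0],[0,0,0]]]'
python3 - <<'E'
from h import *
p=viewer.camera('wrist');save(p,'w1.png')
for z in [0]: print(pix(p,[.52,.0447,.082]))
E
```

```text
clock: 5.32
position: [0.5202, 0.0469, 0.0834]
ee_rot: [0.598, -0.378, -0.597, -0.379]
ft_force: [0.3, -0.6, 0.5]
grip_width: 0.003
[249.25482524 222.57305009]
```

View pics/w1.png

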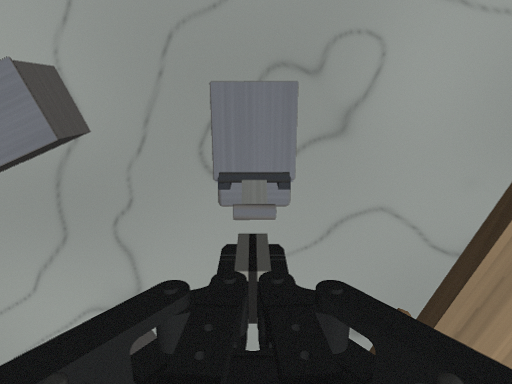

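```bash
cat >> m.py <<'E'
def unproj(p,uv,z):
    T=np.array(p['cam_to_world'])
    q=cv2.undistortPoints(np.array([[uv]],float),np.array(p['intrinsics'],float),np.array([p['k1'],0,0,0,0.])).ravel()
    d=T[:3,:3]@[q[0],-q[1],-1]; return T[:3,3]+d*(z-T[2,3])/d[2]
E
python3 - <<'E'
from m import *
p=viewer.camera('wrist'); print(p['cam_to_world'])
for uv,z in(((255,205),.070),((255,219),.070),((212,82),.05),((298,82),.05),((297,180),.05),((212,180),.05),((253,236),.083)): print(uv,unproj(p,uv,z))
o=telemetry.get_obs();print(o['clock'],o['position'],o['ft_force'])
for t in('tin_1','hinge_1','lever_1'):
    for d in mark_of(t,p): print(t,d['conf'],w(p,d['location']))
E
```

```text
[[-0.4262 -0.8674 -0.2569  0.4544]
 [ 0.9046 -0.4087 -0.1207  0.0157]
 [-0.0003 -0.2838  0.9589  0.2604]
 [ 0.      0.      0.      1.    ]]
(255, 205) [0.5126 0.0449 0.07  ]
(255, 219) [0.5209 0.0488 0.07  ]
(212, 82) [ 0.4588 -0.0093  0.05  ]
(298, 82) [0.4366 0.0378 0.05  ]
(297, 180) [0.4912 0.0655 0.05  ]
(212, 180) [0.5151 0.0149 0.05  ]
(253, 236) [0.5264 0.05   0.083 ]
5.4167 [0.5202 0.0467 0.0834] [ 0.5672 -1.2091  0.2643]
tin_1 0.89 [ 0.4842  0.0329 -0.0009]
tin_1 0.77 [ 0.5467 -0.1364  0.0004]
hinge_1 0.93 [0.505 0.044 0.055]
lever_1 0.82 [0.5187 0.0488 0.0725]
```

Crop check: the shut fingertips show at (253,236) and the thumb bar at (255,212). The tips look further back than the TCP says, so I'll shift forward a little and look again.

```bash
python3 -m crank '[[1,[-0.7,-0.3,0],[0,0,0]],[1,[0,0,-0.4],[0,0,0]],[1,[0,0,0],[0,0,0]],[1,[0,0,0],[0,0,0]]]'
python3 - <<'E'
from m import *
p=viewer.camera('wrist');f=p['frame'][150:300,180:330,::-1]
cv2.imwrite('pics/w2.png',cv2.resize(f,(600,600),interpolation=2))
o=telemetry.get_obs(); M=R.from_quat(o['ee_rot']).as_matrix();P=o['position']
for a in(-.011,0,.011): print(a,pix(p,P+M[:,1]*a))
E
```

```text
clock: 5.9
position: [0.512, 0.0433, 0.0778]
ee_rot: [-0.597, 0.379, 0.597, 0.379]
ft_force: [0.2, 0.2, -0.8]
grip_width: -0.002
-0.011 [252.478  243.0644]
0 [252.4755 225.6072]
0.011 [252.4729 207.5753]
```

View pics/w2.png

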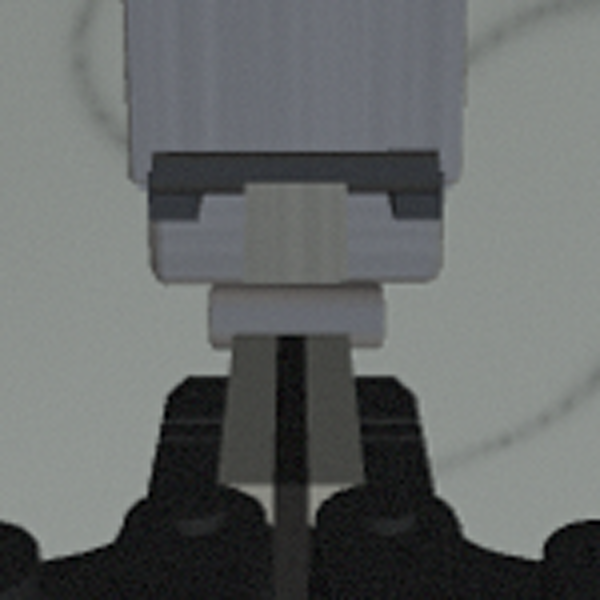

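The tip's front edge, at crop (292,335), only just overlaps the rear of the bar, which spans rows 285–347. I'll go 6 mm further forward and then press in small steps.

```bash
python3 -m crank '[[1,[-0.55,-0.23,0],[0,0,0]],[1,[0,0,0],[0,0,0]],[1,[0,0,0],[0,0,0]]]'
for i in 1 ; do python3 -m crank '[[1,[0,0,-0.1],[0,0,0]],[1,[0,0,0],[0,0,0]]]'; done
python3 -m crank '[[1,[0,0,-0.1],[0,0,0]],[1,[0,0,0],[0,0,0]]]'
python3 -m crank '[[1,[0,0,-0.1],[0,0,0]],[1,[0,0,0],[0,0,0]]]'
```

```text
clock: 6.2
position: [0.5066, 0.0409, 0.0781]
ee_rot: [-0.597, 0.379, 0.597, 0.379]
ft_force: [-0.6, 0.0, 0.5]
grip_width: -0.004
clock: 6.37
position: [0.5068, 0.0411, 0.0769]
ee_rot: [-0.597, 0.379, 0.597, 0.379]
ft_force: [0.0, 0.7, 0.1]
grip_width: -0.001
clock: 6.53
position: [0.5068, 0.0411, 0.0758]
ee_rot: [-0.597, 0.379, 0.597, 0.379]
ft_force: [0.8, 0.2, 0.9]
grip_width: 0.003
clock: 6.7
position: [0.5067, 0.0411, 0.0748]
ee_rot: [-0.597, 0.379, 0.597, 0.379]
ft_force: [0.4, 0.3, -0.3]
grip_width: -0.001
```

```bash
python3 -m crank '[[1,[0,0,-0.1],[0,0,0]],[1,[0,0,0],[0,0,0]],[1,[0,0,0],[0,0,0]]]'
python3 -m crank '[[1,[0,0,-0.1],[0,0,0]],[1,[0,0,0],[0,0,0]],[1,[0,0,0],[0,0,0]]]'
```

```text
clock: 6.95
position: [0.5068, 0.0411, 0.074]
ee_rot: [-0.597, 0.379, 0.597, 0.379]
ft_force: [0.6, 0.5, -0.4]
grip_width: -0.001
clock: 7.2
position: [0.5068, 0.041, 0.073]
ee_rot: [-0.597, 0.379, 0.597, 0.379]
ft_force: [0.2, 0.7, 0.0]
grip_width: -0.001
```

```bash
python3 -m crank '[[1,[0,0,-0.1],[0,0,0]],[1,[0,0,0],[0,0,0]],[1,[0,0,0],[0,0,0]]]'
python3 -m crank '[[1,[0,0,-0.1],[0,0,0]],[1,[0,0,0],[0,0,0]],[1,[0,0,0],[0,0,0]]]'
python3 - <<'E'
from m import *
p=viewer.camera('wrist');f=p['frame'][150:300,180:330,::-1]
cv2.imwrite('pics/w3.png',cv2.resize(f,(600,600),interpolation=2))
E
```

```text
clock: 7.45
position: [0.5068, 0.0411, 0.072]
ee_rot: [-0.597, 0.379, 0.597, 0.379]
ft_force: [-0.1, 0.4, -0.1]
grip_width: -0.003
clock: 7.7
position: [0.5068, 0.0411, 0.071]
ee_rot: [-0.597, 0.379, 0.597, 0.379]
ft_force: [-0.1, -0.3, -0.2]
grip_width: 0.005
```

View pics/w3.png

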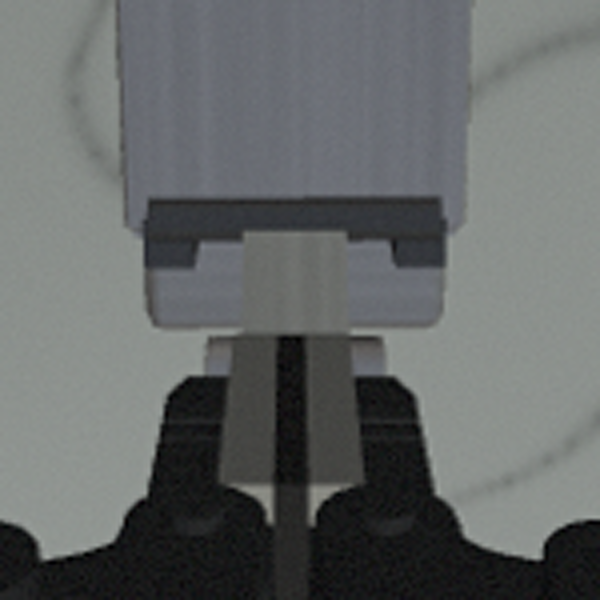

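The tip's front edge (row 335) now lines up with the front of the bar, but there is no force yet. The scene camera gives an independent check of the tip's position.

Run:
```python
from m import *
o=telemetry.get_obs();P=o['position'];ims=[]
for c in('scene','top'):
    p=viewer.camera(c);u=pix(p,P);b=pix(p,[.517,.0463,.07]);print(c,u,b,np.array(p['cam_to_world'])[:3,3])
    x,y=u.round().astype(int);f=cv2.resize(p['frame'][y-30:y+30,x-25:x+25,::-1],(400,480),interpolation=2)
    cv2.circle(f,tuple(((u-[x-25,y-30]+.5)*8).astype(int)),4,(0,0,255),1);cv2.circle(f,tuple(((b-[x-25,y-30]+.5)*8).astype(int)),4,(0,255,0),1);ims.append(f)
cv2.imwrite('pics/s1.png',np.hstack(ims))
```

```text
scene [307.0995 174.8495] [311.0115 177.0105] [ 0.8895 -0.3169  0.8268]
top [210.5495 189.0252] [208.471  185.1417] [ 0.311  -0.0839  1.2996]
```

View pics/s1.png

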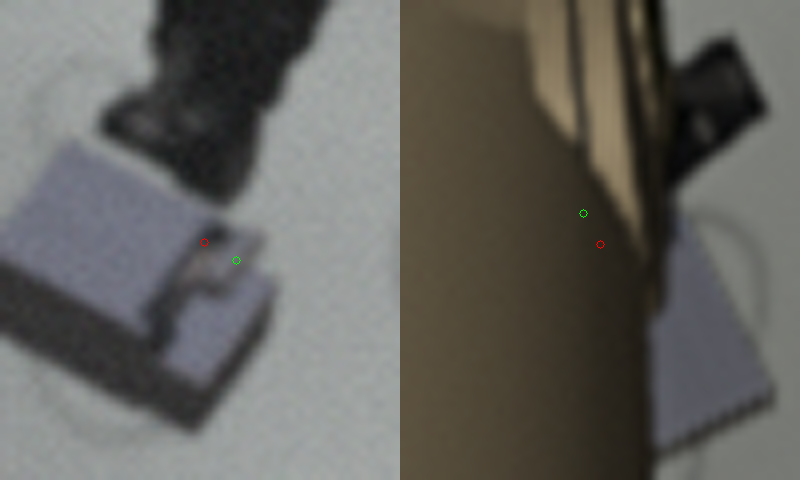

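Run:
```python
from m import *
o=telemetry.get_obs();P=o['position'];M=R.from_quat(o['ee_rot']).as_matrix()
s=viewer.camera('scene');q=viewer.camera('wrist')
for h in(0,.01,.015,.02,.025):
    print(h,'scene c',pix(s,P+[0,0,h]),'rear',pix(s,P-M[:,1]*.011+[0,0,h]),'wrist front11',pix(q,P+M[:,1]*.011+[0,0,h]),'front5',pix(q,P+M[:,1]*.005+[0,0,h]),'c',pix(q,P+[0,0,h]))
print(M[:,1],P)
```

```text
0 scene c [307.1119 174.8451] rear [310.8327 176.8104] wrist front11 [252.539  207.1718] front5 [252.5388 217.0802] c [252.5386 225.2033]
0.01 scene c [307.5118 172.6417] rear [311.2695 174.6176] wrist front11 [252.5507 213.2607] front5 [252.5504 223.6423] c [252.5501 232.1461]
0.015 scene c [307.7145 171.5242] rear [311.491  173.5055] wrist front11 [252.5571 216.5588] front5 [252.5566 227.1941] c [252.5563 235.9016]
0.02 scene c [307.9193 170.396 ] rear [311.7146 172.3827] wrist front11 [252.5638 220.0452] front5 [252.5633 230.9468] c [252.5629 239.8679]
0.025 scene c [308.126 169.257] rear [311.9404 171.249 ] wrist front11 [252.5709 223.7367] front5 [252.5703 234.918 ] c [252.5698 244.0632]
[-0.9047 -0.4261 -0.    ] [0.5068 0.0411 0.0711]
```

Both cameras agree that the tips sit higher than the reported TCP by roughly 2 cm, so they aren't displaced sideways. I'll go back over the bar by TCP xy and probe down.

```bash
python3 -m crank '[[1,[0,0,0.9],[0,0,0]],[1,[1.2,0.57,0],[0,0,0]],[1,[0,0,0],[0,0,0]],[1,[0,0,-0.4],[0,0,0]],[1,[0,0,0],[0,0,0]],[1,[0,0,0],[0,0,0]]]'
python3 -m crank '[[1,[0,0,-0.1],[0,0,0]],[1,[0,0,0],[0,0,0]],[1,[0,0,0],[0,0,0]]]'
python3 -m crank '[[1,[0,0,-0.1],[0,0,0]],[1,[0,0,0],[0,0,0]],[1,[0,0,0],[0,0,0]]]' | grep -E 'pos|force'
```

```text
clock: 8.45
position: [0.5181, 0.0464, 0.0757]
ee_rot: [-0.597, 0.379, 0.597, 0.379]
ft_force: [0.4, -0.6, -0.7]
grip_width: -0.0
clock: 8.7
position: [0.5186, 0.0467, 0.075]
ee_rot: [-0.597, 0.379, 0.597, 0.379]
ft_force: [-0.5, 0.3, 0.8]
grip_width: 0.002
position: [0.5188, 0.0468, 0.074]
ft_force: [0.0, -0.5, -0.5]
```

```bash
python3 -m crank '[[1,[0,0,-0.1],[0,0,0]],[1,[0,0,0],[0,0,0]],[1,[0,0,0],[0,0,0]]]' | grep -E 'pos|force'
python3 -m crank '[[1,[0,0,-0.1],[0,0,0]],[1,[0,0,0],[0,0,0]],[1,[0,0,0],[0,0,0]]]' | grep -E 'pos|force'
```

```text
position: [0.5188, 0.0467, 0.073]
ft_force: [-0.4, -0.7, 0.3]
position: [0.5188, 0.0467, 0.072]
ft_force: [0.8, 0.6, -0.0]
```

```bash
python3 -m crank '[[1,[0,0,-0.1],[0,0,0]],[1,[0,0,0],[0,0,0]],[1,[0,0,0],[0,0,0]]]' | grep -E 'pos|force'
python3 - <<'E'
from m import *
p=viewer.camera('wrist');f=p['frame'][150:300,180:330,::-1]
s=viewer.camera('scene');g=s['frame'][135:210,270:345,::-1]
cv2.imwrite('pics/w4.png',np.hstack([cv2.resize(a,(400,400),interpolation=2) for a in(f,g)]))
E
```

```text
position: [0.5188, 0.0468, 0.071]
ft_force: [0.2, -0.2, 0.4]
```

View pics/w4.png

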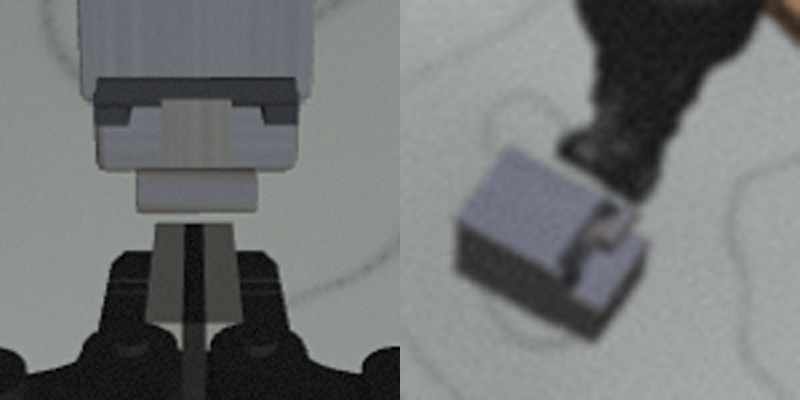

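The lid is still shut. The bar is at wrist-crop (197,190) and the tip hovers above and just behind it. I'll keep probing down.

```bash
for i in 1; do python3 -m crank '[[1,[0,0,-0.2],[0,0,0]],[1,[0,0,-0.1],[0,0,0]],[1,[0,0,0],[0,0,0]]]' | grep -E 'pos|force'
python3 -m crank '[[1,[0,0,-0.1],[0,0,0]],[1,[0,0,-0.1],[0,0,0]],[1,[0,0,0],[0,0,0]]]' | grep -E 'pos|force'; done
```

```text
position: [0.5186, 0.0468, 0.0677]
ft_force: [0.4, -0.2, -0.2]
position: [0.5187, 0.0468, 0.0658]
ft_force: [-0.3, 0.0, 0.0]
```

```bash
python3 -m crank '[[1,[0,0,-0.1],[0,0,0]],[1,[0,0,-0.1],[0,0,0]],[1,[0,0,0],[0,0,0]]]' | grep -E 'pos|force'
python3 -m crank '[[1,[0,0,-0.1],[0,0,0]],[1,[0,0,0],[0,0,0]]]' | grep -E 'pos|force'
```

```text
position: [0.5187, 0.0468, 0.0638]
ft_force: [-0.8, -0.4, 0.6]
position: [0.5188, 0.0468, 0.0629]
ft_force: [-0.5, 0.1, 0.3]
```

```bash
python3 -m crank '[[1,[0,0,-0.1],[0,0,0]],[1,[0,0,0],[0,0,0]],[1,[0,0,0],[0,0,0]]]' | grep -E 'pos|force'
python3 -m crank '[[1,[0,0,-0.1],[0,0,0]],[1,[0,0,0],[0,0,0]]]' | grep -E 'pos|force'
```

```text
position: [0.5188, 0.0468, 0.062]
ft_force: [-0.5, -1.5, -0.3]
position: [0.5187, 0.0467, 0.0609]
ft_force: [0.6, -0.8, -0.5]
```

```bash
cat > lv.py <<'E'
from m import *
def go(cams=('wrist','scene')):
    o=telemetry.get_obs();print(o['clock'],o['position'],o['ft_force'])
    for c in cams:
        p=viewer.camera(c)
        for t in('lever_1','hinge_1'):
            for d in mark_of(t,p):
                X=w(p,d['location'])
                if np.hypot(*(X-o['position'])[:2])<.06: print(c,t,round(d['conf'],2),X,pix(p,X).round(1))
    return p
if __name__=='__main__': go()
E
python3 -m crank '[[1,[0,0,-0.1],[0,0,0]],[1,[0,0,-0.1],[0,0,0]],[1,[0,0,0],[0,0,0]]]' | grep -E 'pos|force'; python3 lv.py
```

```text
position: [0.5187, 0.0467, 0.0588]
ft_force: [0.6, 0.1, 0.9]
11.3833 [0.5187 0.0467 0.0588] [0.6093 0.0879 0.8546]
wrist lever_1 0.92 [0.5185 0.0461 0.0739] [251.5 235.2]
wrist hinge_1 0.68 [0.5035 0.043  0.0523] [257.8 196.4]
scene lever_1 0.67 [0.516  0.0461 0.0696] [310.7 176.9]
scene hinge_1 0.97 [0.4998 0.038  0.0497] [303.8 178. ]
```

```bash
python3 -m crank '[[1,[0,0,-0.1],[0,0,0]],[1,[0,0,0],[0,0,0]],[1,[0,0,0],[0,0,0]]]' | grep -E 'pos|force'
python3 -m crank '[[1,[0,0,-0.1],[0,0,0]],[1,[0,0,0],[0,0,0]],[1,[0,0,0],[0,0,0]]]' | grep -E 'pos|force'
```

```text
position: [0.5187, 0.0467, 0.058]
ft_force: [-0.0, 0.1, 0.5]
position: [0.5188, 0.0467, 0.057]
ft_force: [-0.3, -0.2, -0.3]
```

```bash
python3 -m crank '[[1,[0,0,-0.1],[0,0,0]],[1,[0,0,0],[0,0,0]],[1,[0,0,0],[0,0,0]]]' | grep -E 'pos|force'
python3 -m crank '[[1,[0,0,-0.1],[0,0,0]],[1,[0,0,0],[0,0,0]],[1,[0,0,0],[0,0,0]]]' | grep -E 'pos|force'
```

```text
position: [0.5188, 0.0467, 0.056]
ft_force: [-0.5, -0.6, 0.2]
position: [0.5187, 0.0468, 0.0549]
ft_force: [-0.3, 0.2, -0.1]
```

```bash
python3 -m crank '[[1,[0,0,-0.1],[0,0,0]],[1,[0,0,0],[0,0,0]],[1,[0,0,0],[0,0,0]]]' | grep -E 'pos|force'
python3 -m crank '[[1,[0,0,-0.1],[0,0,0]],[1,[0,0,0],[0,0,0]],[1,[0,0,0],[0,0,0]]]' | grep -E 'pos|force'
python3 lv.py
```

```text
position: [0.5187, 0.0468, 0.054]
ft_force: [-0.5, -0.2, -0.3]
position: [0.5188, 0.0468, 0.053]
ft_force: [-0.1, 0.0, 0.1]
13.1833 [0.5188 0.0468 0.053 ] [-0.1481  0.0402  0.0573]
wrist lever_1 0.69 [0.5183 0.0458 0.0739] [251.3 239.2]
wrist hinge_1 0.83 [0.5016 0.0437 0.0517] [260.6 196.7]
scene lever_1 0.78 [0.515  0.0452 0.072 ] [310.3 176.2]
scene hinge_1 0.79 [0.4999 0.0384 0.0493] [303.9 178.1]
```

Run:
```python
from m import *
p=viewer.camera('wrist');f=p['frame'][160:290,190:320,::-1]
s=viewer.camera('scene');g=s['frame'][145:205,280:340,::-1]
cv2.imwrite('pics/w5.png',np.hstack([cv2.resize(a,(400,400),interpolation=2) for a in(f,g)]))
```

```text
(no output)
```

View pics/w5.png

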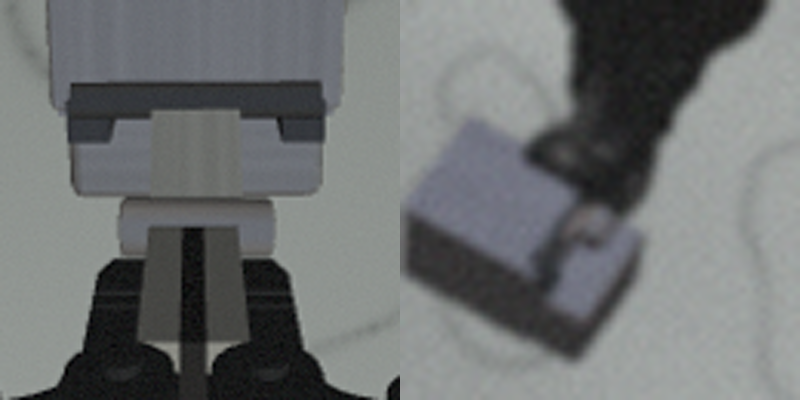

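The tip edge (row 227) now lies over the bar (rows 198–255), so contact is close.

```bash
python3 -m crank '[[1,[0,0,-0.1],[0,0,0]],[1,[0,0,0],[0,0,0]],[1,[0,0,0],[0,0,0]]]' | grep -E 'pos|force'
python3 -m crank '[[1,[0,0,-0.1],[0,0,0]],[1,[0,0,0],[0,0,0]],[1,[0,0,0],[0,0,0]]]' | grep -E 'pos|force'
```

```text
position: [0.5187, 0.0467, 0.0519]
ft_force: [-0.2, -0.3, -0.4]
position: [0.5188, 0.0467, 0.051]
ft_force: [0.0, -0.2, 0.1]
```

```bash
python3 -m crank '[[1,[0,0,-0.1],[0,0,0]],[1,[0,0,0],[0,0,0]],[1,[0,0,0],[0,0,0]]]' | grep -E 'pos|force'
python3 -m crank '[[1,[0,0,-0.1],[0,0,0]],[1,[0,0,0],[0,0,0]],[1,[0,0,0],[0,0,0]]]' | grep -E 'pos|force'
```

```text
position: [0.5188, 0.0467, 0.05]
ft_force: [0.3, 0.1, 0.4]
position: [0.5187, 0.0467, 0.049]
ft_force: [0.2, -0.5, 0.0]
```

```bash
python3 -m crank '[[1,[0,0,-0.1],[0,0,0]],[1,[0,0,0],[0,0,0]],[1,[0,0,0],[0,0,0]]]' | grep -E 'pos|force'
python3 -m crank '[[1,[0,0,-0.1],[0,0,0]],[1,[0,0,0],[0,0,0]],[1,[0,0,0],[0,0,0]]]' | grep -E 'pos|force'
python3 lv.py
```

```text
position: [0.5188, 0.0468, 0.048]
ft_force: [0.6, -0.4, -0.0]
position: [0.5188, 0.0468, 0.047]
ft_force: [1.3, -0.7, 0.5]
15.0833 [0.5188 0.0468 0.047 ] [ 1.2944 -0.7331  0.538 ]
wrist lever_1 0.57 [0.5207 0.0485 0.0727] [254.  249.2]
wrist hinge_1 0.67 [0.5011 0.0404 0.0537] [255.8 197.7]
wrist hinge_1 0.38 [ 0.4828  0.0315 -0.0009] [254.8 145.3]
scene lever_1 0.76 [0.5154 0.0473 0.0696] [310.9 176.5]
scene hinge_1 0.96 [0.501  0.0371 0.052 ] [303.9 178. ]
```

```bash
python3 -m crank '[[1,[0,0,-0.15],[0,0,0]],[1,[0,0,0],[0,0,0]]]' | grep -E 'pos|force'
python3 -m crank '[[1,[0,0,-0.1],[0,0,0]],[1,[0,0,0],[0,0,0]]]' | grep -E 'pos|force'
```

```text
position: [0.5187, 0.0468, 0.0453]
ft_force: [0.5, -1.0, -0.2]
position: [0.5187, 0.0467, 0.0443]
ft_force: [0.5, -0.4, 0.2]
```

```bash
python3 -m crank '[[1,[0,0,-0.15],[0,0,0]],[1,[0,0,0],[0,0,0]]]' | grep -E 'pos|force'
python3 -m crank '[[1,[0,0,-0.1],[0,0,0]],[1,[0,0,0],[0,0,0]]]' | grep -E 'pos|force'; python3 lv.py
```

```text
position: [0.5187, 0.0468, 0.0428]
ft_force: [0.7, -0.0, 0.7]
position: [0.5187, 0.0468, 0.0419]
ft_force: [-0.2, 0.4, 1.4]
16.05 [0.5187 0.0468 0.0419] [-0.2424  0.4268  1.4374]
wrist lever_1 0.57 [0.5198 0.0486 0.0754] [255.2 255.1]
wrist hinge_1 0.88 [0.5016 0.0399 0.0517] [254.5 200.1]
scene lever_1 0.68 [0.5183 0.0465 0.0711] [311.4 177.1]
scene hinge_1 0.94 [0.5018 0.0413 0.0511] [305.3 177.7]
```

```bash
python3 -m crank '[[1,[0,0,-0.1],[0,0,0]],[1,[0,0,0],[0,0,0]],[1,[0,0,0],[0,0,0]]]' | grep -E 'pos|force'
python3 -m crank '[[1,[0,0,-0.1],[0,0,0]],[1,[0,0,0],[0,0,0]],[1,[0,0,0],[0,0,0]]]' | grep -E 'pos|force'
```

```text
position: [0.5187, 0.0468, 0.0409]
ft_force: [-0.3, -0.1, -0.3]
position: [0.5193, 0.0469, 0.0403]
ft_force: [1.8, 0.3, 1.3]
```

```bash
python3 -m crank '[[1,[0,0,-0.1],[0,0,0]],[1,[0,0,0],[0,0,0]],[1,[0,0,0],[0,0,0]]]' | grep -E 'pos|force'
python3 lv.py
```

```text
position: [0.5199, 0.0472, 0.0397]
ft_force: [2.9, 2.4, 5.0]
17.1 [0.5199 0.0472 0.0397] [2.8605 2.3531 5.0394]
wrist lever_1 0.63 [0.5197 0.0497 0.0739] [257.5 254.4]
wrist hinge_1 0.56 [0.4996 0.0404 0.0537] [257.3 197.4]
scene lever_1 0.65 [0.5175 0.0431 0.0692] [310.1 177.9]
scene hinge_1 0.79 [0.4999 0.0383 0.0505] [304.  177.8]
```

Tin A: contact at a reported z of about 0.041, so the shut tips end about 34 mm short of the TCP. About 6 N along the lever's path after roughly 0.06 rad fits the stiff lid. I'll release it and try tin B.

```bash
python3 -m crank '[[1,[0,0,1],[0,0,0]],[1,[0,0,2],[0,0,0]],[1,[0,0,2],[0,0,0]]]' | grep -E 'pos|force'
python3 -m crank '[[1,[0.56,-2.04,0],[0,0,-0.113]],[1,[0.56,-2.04,0],[0,0,-0.113]],[1,[0.56,-2.04,0],[0,0,-0.113]],[1,[0.56,-2.04,0],[0,0,-0.113]],[1,[0.56,-2.04,0],[0,0,-0.113]],[1,[0.56,-2.04,0],[0,0,-0.113]],[1,[0.56,-2.04,0],[0,0,-0.113]],[1,[0.56,-2.04,0],[0,0,-0.113]],[1,[0.56,-2.04,0],[0,0,-0.113]],[1,[0.56,-2.04,0],[0,0,-0.113]],[1,[0,0,0],[0,0,0]],[1,[0,0,0],[0,0,0]]]'
python3 - <<'E'
from m import *
p=viewer.camera('wrist');save(p,'w6.png');o=telemetry.get_obs();M=R.from_quat(o['ee_rot']).as_matrix();print(np.degrees(np.arctan2(M[1,2],M[0,2])))
for t in('tin_1','hinge_1','lever_1'):
    for d in mark_of(t,p): print(t,d['conf'],w(p,d['location']))
E
```

```text
position: [0.5172, 0.0461, 0.089]
ft_force: [0.7, 0.3, -0.4]
clock: 18.65
position: [0.5737, -0.1585, 0.0888]
ee_rot: [-0.301, 0.641, 0.301, 0.639]
ft_force: [-0.3, 1.3, 0.2]
grip_width: 0.002
50.53115300200902
tin_1 0.84 [ 0.4727 -0.315  -0.0004]
tin_1 0.63 [ 0.5452 -0.137  -0.0004]
hinge_1 0.89 [ 0.4901 -0.3054  0.0505]
hinge_1 0.66 [ 0.56   -0.1448  0.0448]
lever_1 0.9 [ 0.4991 -0.3013  0.071 ]
lever_1 0.78 [ 0.5707 -0.1574  0.0725]
```

View pics/w6.png

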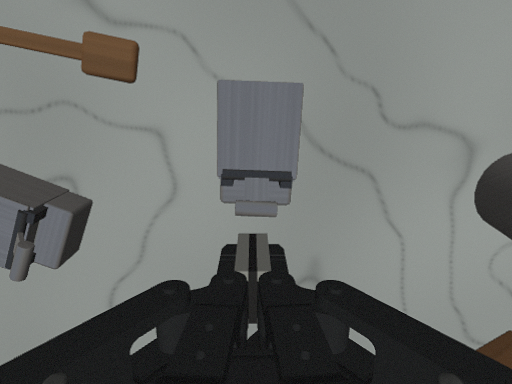

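Tin B is aligned, with the bar at (256,209) and the tips at (253,236), the same geometry as for A. I'll descend to just above contact and then step.

```bash
python3 -m crank '[[1,[0,0,-2],[0,0,0]],[1,[0,0,-1.5],[0,0,0]],[1,[0,0,-0.8],[0,0,0]],[1,[0,0,0],[0,0,0]],[1,[0,0,0],[0,0,0]],[1,[0,0,0],[0,0,0]]]' | grep -E 'pos|force'
python3 -m crank '[[1,[0,0,-0.2],[0,0,0]],[1,[0,0,-0.2],[0,0,0]],[1,[0,0,0],[0,0,0]]]' | grep -E 'pos|force'
python3 -m crank '[[1,[0,0,-0.1],[0,0,0]],[1,[0,0,0],[0,0,0]],[1,[0,0,0],[0,0,0]]]' | grep -E 'pos|force'
```

```text
position: [0.5753, -0.1572, 0.047]
ft_force: [0.9, 0.5, 1.0]
position: [0.5748, -0.1572, 0.042]
ft_force: [0.2, -0.3, -0.4]
position: [0.5748, -0.1572, 0.041]
ft_force: [-0.3, -0.2, -0.5]
```

```bash
python3 -m crank '[[1,[0,0,-0.1],[0,0,0]],[1,[0,0,0],[0,0,0]],[1,[0,0,0],[0,0,0]]]' | grep -E 'pos|force'
python3 -m crank '[[1,[0,0,-0.1],[0,0,0]],[1,[0,0,0],[0,0,0]],[1,[0,0,0],[0,0,0]]]' | grep -E 'pos|force'
```

```text
position: [0.5753, -0.1576, 0.0404]
ft_force: [1.2, -1.0, 2.2]
position: [0.5758, -0.158, 0.0398]
ft_force: [2.7, -2.6, 4.6]
```

```bash
python3 -m crank '[[1,[0,0,-0.1],[0,0,0]],[1,[0,0,0],[0,0,0]],[1,[0,0,0],[0,0,0]]]' | grep -E 'pos|force'
python3 lv.py
```

```text
position: [0.5763, -0.1585, 0.0392]
ft_force: [4.3, -3.5, 7.3]
20.6 [ 0.5763 -0.1585  0.0392] [ 4.2702 -3.5084  7.3063]
wrist lever_1 0.85 [ 0.5721 -0.1573  0.0713] [250.4 241.9]
wrist hinge_1 0.92 [ 0.5613 -0.1423  0.0458] [259.3 191.1]
scene hinge_1 0.8 [ 0.5563 -0.1463  0.0478] [254.2 227.7]
```

Both contacts look alike so far. I'll check whether B's lid really turned by comparing scene frames before and after release at the lid's free edge.

```bash
cat > d.py <<'E'
from m import *; import sys
fr=[viewer.camera('scene') for _ in range(4)]
np.save(sys.argv[1],np.mean([f['frame'].astype(float) for f in fr],0))
print(pix(fr[0],[.518,-.108,.05]),pix(fr[0],[.518,-.108,.055]))
E
python3 d.py p1.npy
python3 -m crank '[[1,[0,0,0.5],[0,0,0]],[1,[0,0,0],[0,0,0]],[1,[0,0,0],[0,0,0]]]' | grep -E 'pos|force'
python3 d.py p2.npy
python3 - <<'E'
import numpy as np,cv2
a=np.load('p1.npy').mean(2);b=np.load('p2.npy').mean(2)
d=a-b
for y in range(195,250,3): print(y,' '.join(f'{d[y:y+3,x:x+4].mean():4.0f}' for x in range(232,284,4)))
c=np.hstack([np.load(f)[195:250,225:290] for f in('p1.npy','p2.npy')])[:,:,::-1]
cv2.imwrite('pics/d1.png',cv2.resize(c,(800,338),interpolation=2))
E
```

```text
[259.6649 208.2728] [259.6391 207.3071]
position: [0.5744, -0.1568, 0.0428]
ft_force: [-0.3, -0.7, -0.3]
[259.6649 208.2728] [259.6391 207.3071]
195   -6   -4    1   -0   -0    1   -0   -2   -7   -2   -6    0   -0
198    3   -5   -9   -3   -0   -2   -7   -5    6    6   -0   -0    0
201   -2    8    6    0   -2    0    7    7    9    7    0    0    0
204    6    8    7    8    6    8    6    8    3   21    2   -1    0
207    6    1    4    5    2    4    4    4    1   15   14    1    0
210   -3    1    2    5    7    6    3   -1   -0    0   28   50   24
213   -5   -5    0    0   -0    0   -1    0   -1    3   13   -4    3
216    4  -25   -4    0    1   -0   -1   -1    0   -3    3   11    4
219  -17   33   -1   -1   -1   -2   -1   -3   -5    1   -0    5    2
222  -49  -23   -3   -5    0   -2   -0   -0    1    6   -2  -32   -5
225   -3  -42  -44  -22   -6   -4   -2   -2    1  -23  -41  -18   -2
228   -0   -0   -1   -3    0   -4   -3  -11  -18  -21   -2    1   -0
231    0    0   -1   -1   -4   -1   -7   -1   -1    1    1    0   -0
234    0    0   -0   -0  -14  -23   -6    0    1    1   -0    0   -0
237    0   -0   -1    0   -0   -2   -0   -0   -1   -0    0    0    0
240   -1   -0   -0   -1   -1   -0   -0    0   -0    0   -1    0    0
243   -0   -1    0    1    0   -0    1   -0   -0   -0    0   -0   -0
246    0   -0   -0   -0   -0   -0   -0   -0    0    0   -0    0   -0
249   -0   -1    0    0   -0   -0   -0   -0    0   -0   -0   -1   -0[ WARN:0@0.066] global loadsave.cpp:1063 imwrite_ Unsupported depth image for selected encoder is fallbacked to CV_8U.
```

View pics/d1.png

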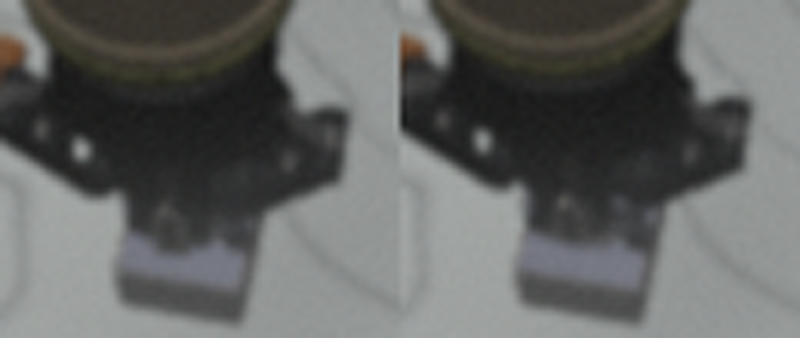

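The gripper hides the lid, so this is inconclusive. I'll press again 6 mm further forward, where the contact can't sit on the bar's rear flank, and follow the arc.

```bash
python3 -m crank '[[1,[0,0,0.3],[0,0,0]],[1,[-0.45,0.39,0],[0,0,0]],[1,[0,0,-0.3],[0,0,0]],[1,[0,0,0],[0,0,0]],[1,[0,0,0],[0,0,0]]]' | grep -E 'pos|force'
python3 -m crank '[[1,[0,0,-0.1],[0,0,0]],[1,[0,0,0],[0,0,0]],[1,[0,0,0],[0,0,0]]]' | grep -E 'pos|force'
python3 - <<'E'
from m import *
fr=[viewer.camera('wrist') for _ in range(2)]; p=fr[0]
a=np.mean([f['frame'].astype(float).mean(2) for f in fr],0)
np.save('q0.npy',a); print(pix(p,[.518,-.108,.05]),a[40:130:2,250:262].mean(1).round())
E
python3 -m crank '[[1,[0,0,-0.1],[0,0,0]],[1,[0,0,0],[0,0,0]],[1,[0,0,0],[0,0,0]]]' | grep -E 'pos|force'
```

```text
position: [0.5701, -0.1531, 0.0428]
ft_force: [0.5, -0.1, -0.6]
position: [0.5703, -0.1534, 0.042]
ft_force: [-0.7, -0.2, 0.2]
[257.5346  99.7534] [140. 140. 141. 141. 141. 141. 141. 141. 141. 142. 142. 142. 142. 142.
 143. 142. 143. 142. 143. 143. 143. 143. 144. 142. 142. 107. 109. 109.
 109. 109. 109. 108. 109. 109. 109. 109. 108. 109. 109. 109. 109. 109.
 108. 109. 109.]
position: [0.5703, -0.1533, 0.041]
ft_force: [0.4, -0.3, -0.2]
```

```bash
python3 -m crank '[[1,[0,0,-0.1],[0,0,0]],[1,[0,0,0],[0,0,0]],[1,[0,0,0],[0,0,0]]]' | grep -E 'pos|force'
python3 -m crank '[[1,[0,0,-0.1],[0,0,0]],[1,[0,0,0],[0,0,0]],[1,[0,0,0],[0,0,0]]]' | grep -E 'clock|pos|force'
```

```text
position: [0.5703, -0.1533, 0.04]
ft_force: [0.1, -0.7, 0.9]
clock: 23.07
position: [0.5705, -0.1535, 0.0392]
ft_force: [1.7, -0.2, 1.0]
```

```bash
cat > e.py <<'E'
from m import *; import sys
p=viewer.camera('wrist'); a=p['frame'].astype(float).mean(2)[:170,250:262].mean(1); i=np.argmin(np.diff(a[30:])[:120])+30
o=telemetry.get_obs(); print('edge row',i,o['clock'],o['position'],o['ft_force'])
x,y=float(sys.argv[1]),float(sys.argv[2]); print('expected shut',pix(p,[x,y,.05]),'at 3cm lift',pix(p,[x,y,.08]))
E
python3 -m crank '[[1,[0.08,-0.07,-0.1],[0,0,0]],[1,[0,0,0],[0,0,0]],[1,[0,0,0],[0,0,0]]]' | grep -E 'pos|force'
python3 -m crank '[[1,[0.08,-0.07,-0.1],[0,0,0]],[1,[0,0,0],[0,0,0]],[1,[0,0,0],[0,0,0]]]' | grep -E 'pos|force'
python3 e.py .518 -.108
```

```text
position: [0.5714, -0.1542, 0.0382]
ft_force: [1.3, -1.0, 1.0]
position: [0.5721, -0.1549, 0.0371]
ft_force: [0.5, -0.9, 1.4]
edge row 85 23.6167 [ 0.5721 -0.1549  0.0371] [ 0.4925 -0.0314  1.8796]
expected shut [257.7246  94.8414] at 3cm lift [259.0085  94.9451]
```

B gives only about 1–1.5 N after 2.4 mm of travel, so it is free. I'll follow the arc to open it.

```bash
python3 -m crank '[[1,[0.14,-0.12,-0.24],[0,0,0]],[1,[0,0,0],[0,0,0]],[1,[0.12,-0.1,-0.27],[0,0,0]],[1,[0,0,0],[0,0,0]]]' | grep -E 'pos|force'
python3 -m crank '[[1,[0.11,-0.09,-0.29],[0,0,0]],[1,[0,0,0],[0,0,0]]]' | grep -E 'pos|force'
```

```text
position: [0.5746, -0.1571, 0.0315]
ft_force: [1.3, -1.7, 2.1]
position: [0.5753, -0.1577, 0.0284]
ft_force: [1.1, 0.2, 0.9]
```

```bash
python3 -m crank '[[1,[0.07,-0.06,-0.3],[0,0,0]],[1,[0,0,0],[0,0,0]],[1,[0.05,-0.04,-0.32],[0,0,0]],[1,[0,0,0],[0,0,0]]]' | grep -E 'pos|force'
python3 -m crank '[[1,[0.02,-0.02,-0.3],[0,0,0]],[1,[0,0,0],[0,0,0]]]' | grep -E 'pos|force'
python3 -m crank '[[1,[0,0,-0.2],[0,0,0]],[1,[0,0,0],[0,0,0]]]' | grep -E 'pos|force'
```

```text
position: [0.5764, -0.1586, 0.0221]
ft_force: [-0.3, 0.3, -0.7]
position: [0.5767, -0.1588, 0.0192]
ft_force: [0.4, 0.4, 0.9]
position: [0.5769, -0.1589, 0.0176]
ft_force: [-0.7, 0.2, 1.2]
```

```bash
python3 -m crank '[[1,[0,0,-0.15],[0,0,0]],[1,[0,0,0],[0,0,0]]]' | grep -E 'pos|force'
python3 -m crank '[[1,[0,0,-0.1],[0,0,0]],[1,[0,0,0],[0,0,0]]]' | grep -E 'pos|force'; python3 lv.py
```

```text
position: [0.5777, -0.1595, 0.0172]
ft_force: [-1.0, 0.5, 7.3]
position: [0.5783, -0.16, 0.017]
ft_force: [-0.6, -1.1, 12.5]
25.1167 [ 0.5783 -0.16    0.017 ] [-0.6478 -1.0951 12.4751]
wrist lever_1 0.28 [ 0.5613 -0.1447  0.0474] [256.1 203.4]
wrist hinge_1 0.9 [ 0.5586 -0.1455  0.0469] [251.2 199.8]
wrist hinge_1 0.46 [ 0.5473 -0.1346  0.0014] [253.3 150.6]
scene hinge_1 0.53 [ 0.5577 -0.147   0.0488] [254.2 228.1]
```

B has reached its stop. I'll retreat and go to C.

```bash
python3 -m crank '[[1,[0,0,1],[0,0,0]],[1,[0,0,3],[0,0,0]],[1,[0,0,3.5],[0,0,0]]]' | grep -E 'pos|force'
python3 -m crank '[[1,[-0.795,-1.418,0],[0,0,0.114]],[1,[-0.795,-1.418,0],[0,0,0.114]],[1,[-0.795,-1.418,0],[0,0,0.114]],[1,[-0.795,-1.418,0],[0,0,0.114]],[1,[-0.795,-1.418,0],[0,0,0.114]],[1,[-0.795,-1.418,0],[0,0,0.114]],[1,[-0.795,-1.418,0],[0,0,0.114]],[1,[-0.795,-1.418,0],[0,0,0.114]],[1,[-0.795,-1.418,0],[0,0,0.114]],[1,[-0.795,-1.418,0],[0,0,0.114]],[1,[0,0,0],[0,0,0]],[1,[0,0,0],[0,0,0]]]'
python3 - <<'E'
from m import *
p=viewer.camera('wrist');save(p,'w7.png');o=telemetry.get_obs();M=R.from_quat(o['ee_rot']).as_matrix();print(np.degrees(np.arctan2(M[1,2],M[0,2])))
for c in('wrist','top','scene'):
  p=viewer.camera(c)
  for t in('tin_1','hinge_1','lever_1'):
    for d in mark_of(t,p):
        X=w(p,d['location'])
        if X[1]<-.08 and X[0]>.4:print(c,t,round(d['conf'],2),X,pix(p,X).round())
E
```

```text
position: [0.5753, -0.1585, 0.0897]
ft_force: [0.9, 0.0, 0.9]
clock: 26.67
position: [0.4986, -0.2979, 0.09]
ee_rot: [-0.592, 0.386, 0.593, 0.387]
ft_force: [0.2, 0.8, 0.3]
grip_width: -0.002
113.86811391682906
wrist tin_1 0.81 [ 0.5462 -0.1372 -0.0021] [388. 294.]
wrist tin_1 0.56 [ 0.4741 -0.3132 -0.005 ] [247. 148.]
wrist hinge_1 0.77 [ 0.4898 -0.304   0.0521] [248. 188.]
wrist lever_1 0.67 [ 0.4981 -0.2986  0.0693] [251. 210.]
wrist lever_1 0.64 [ 0.5746 -0.1652  0.0495] [365. 348.]
top tin_1 0.96 [ 0.5481 -0.1319  0.0039] [278. 176.]
top tin_1 0.54 [ 0.6641 -0.3929  0.0004] [372. 132.]
top hinge_1 0.72 [ 0.5633 -0.1431  0.0505] [283. 167.]
top lever_1 0.65 [ 0.5797 -0.1646  0.0474] [291. 160.]
scene tin_1 0.94 [ 0.5505 -0.1341 -0.0019] [258. 232.]
scene tin_1 0.85 [ 0.4716 -0.3133 -0.0031] [181. 241.]
scene hinge_1 0.93 [ 0.4898 -0.3039  0.053 ] [183. 236.]
scene hinge_1 0.79 [ 0.5571 -0.1454  0.0511] [255. 227.]
scene lever_1 0.61 [ 0.5783 -0.1608  0.05  ] [254. 237.]
scene lever_1 0.59 [ 0.4988 -0.3039  0.0716] [183. 236.]
scene lever_1 0.57 [ 0.7316 -0.2364  0.0032] [259. 316.]
```

B's lever now shows at z≈0.049, so the lid is fully open. Now C.

```bash
python3 -m crank '[[1,[-0.1,-0.05,-2],[0,0,0]],[1,[0,0,-1.8],[0,0,0]],[1,[0,0,-0.8],[0,0,0]],[1,[0,0,0],[0,0,0]],[1,[0,0,0],[0,0,0]],[1,[0,0,0],[0,0,0]]]' | grep -E 'pos|force'
python3 -m crank '[[1,[0,0,-0.2],[0,0,0]],[1,[0,0,0],[0,0,0]],[1,[0,0,0],[0,0,0]]]' | grep -E 'pos|force'
python3 -m crank '[[1,[0,0,-0.1],[0,0,0]],[1,[0,0,0],[0,0,0]],[1,[0,0,0],[0,0,0]]]' | grep -E 'pos|force'
```

```text
position: [0.4988, -0.298, 0.0447]
ft_force: [0.0, -0.2, 0.3]
position: [0.4985, -0.2976, 0.0421]
ft_force: [1.3, -0.2, -0.8]
position: [0.4984, -0.2976, 0.0408]
ft_force: [0.2, -0.2, 0.9]
```

```bash
python3 -m crank '[[1,[0,0,-0.1],[0,0,0]],[1,[0,0,0],[0,0,0]],[1,[0,0,0],[0,0,0]]]' | grep -E 'pos|force'
python3 -m crank '[[1,[0.05,0.02,-0.1],[0,0,0]],[1,[0,0,0],[0,0,0]],[1,[0,0,0],[0,0,0]]]' | grep -E 'pos|force'
```

```text
position: [0.499, -0.2974, 0.0402]
ft_force: [1.4, 2.9, 6.0]
position: [0.4998, -0.2971, 0.0395]
ft_force: [0.1, 2.0, 7.7]
```

```bash
python3 -m crank '[[1,[0.1,0.04,-0.1],[0,0,0]],[1,[0,0,0],[0,0,0]],[1,[0,0,0],[0,0,0]]]' | grep -E 'pos|force'
```

```text
position: [0.5007, -0.2967, 0.0387]
ft_force: [-1.0, 2.7, 10.1]
```

C pushes back at 10 N within about 0.1 rad under a nearly vertical push. That looks stiff, so I'm stopping there. A's earlier press was on the bar's rear flank, like B's first one, so I'll release C and retry A properly.

```bash
python3 -m crank '[[1,[0,0,0.5],[0,0,0]],[1,[0,0,1.5],[0,0,0]],[1,[0,0,3],[0,0,0]],[1,[0,0,3],[0,0,0]],[1,[0,0,0],[0,0,0]]]' | grep -E 'pos|force'
python3 -m crank '[[1,[0.14,3.11,0],[0,0,0]],[1,[0.14,3.11,0],[0,0,0]],[1,[0.14,3.11,0],[0,0,0]],[1,[0.14,3.11,0],[0,0,0]],[1,[0.14,3.11,0],[0,0,0]],[1,[0.14,3.11,0],[0,0,0]],[1,[0.14,3.11,0],[0,0,0]],[1,[0.14,3.11,0],[0,0,0]],[1,[0.14,3.11,0],[0,0,0]],[1,[0.14,3.11,0],[0,0,0]],[1,[0.14,3.11,0],[0,0,0]],[1,[0,0,0],[0,0,0]]]' | grep -E 'clock|pos|force'
python3 -m crank '[[1,[0,0,0],[0,0,0]],[1,[0,0,-3],[0,0,0]],[1,[0,0,-2],[0,0,0]],[1,[0,0,0],[0,0,0]]]' | grep -E 'clock|pos|force'
python3 - <<'E'
from m import *
for c in('wrist','top','scene'):
  p=viewer.camera(c)
  for t in('tin_1','hinge_1','lever_1'):
    for d in mark_of(t,p):
        X=w(p,d['location'])
        if X[0]>.4:print(c,t,round(d['conf'],2),X,pix(p,X).round())
E
```

```text
position: [0.502, -0.2989, 0.1233]
ft_force: [1.0, -0.5, 0.9]
clock: 30.48
position: [0.5148, 0.052, 0.1174]
ft_force: [-0.2, 0.7, 0.1]
clock: 30.82
position: [0.5125, 0.043, 0.064]
ft_force: [-0.3, 0.3, -0.6]
wrist tin_1 0.69 [0.4831 0.0334 0.0015] [257. 154.]
wrist tin_1 0.65 [ 0.5451 -0.1348 -0.0024] [ 12. 137.]
wrist hinge_1 0.88 [0.4997 0.0407 0.0525] [258. 198.]
wrist lever_1 0.9 [0.5231 0.051  0.0712] [258. 251.]
top tin_1 0.66 [ 0.5475 -0.1318  0.0045] [278. 176.]
top tin_1 0.55 [ 0.4728 -0.3097 -0.0022] [346. 202.]
top tin_1 0.5 [0.4879 0.0316 0.    ] [217. 200.]
top tin_1 0.38 [0.7195 0.0045 0.0061] [226. 115.]
top hinge_1 0.91 [ 0.5643 -0.1422  0.0504] [282. 166.]
top hinge_1 0.68 [ 0.4872 -0.3036  0.0521] [347. 194.]
top hinge_1 0.65 [0.5092 0.0438 0.05  ] [210. 189.]
top lever_1 0.84 [ 0.5797 -0.1615  0.0461] [290. 160.]
top lever_1 0.77 [ 0.501  -0.2952  0.0703] [344. 188.]
top lever_1 0.48 [0.5188 0.0465 0.0678] [208. 185.]
scene tin_1 0.87 [ 0.4703 -0.3114 -0.0024] [182. 240.]
scene tin_1 0.73 [ 0.487   0.0318 -0.0009] [298. 186.]
scene tin_1 0.72 [ 0.5538 -0.1347 -0.0022] [258. 233.]
scene hinge_1 0.67 [0.5019 0.0381 0.0495] [304. 179.]
scene hinge_1 0.57 [ 0.5588 -0.1442  0.0492] [255. 228.]
scene hinge_1 0.56 [ 0.4879 -0.3028  0.0543] [183. 235.]
scene lever_1 0.6 [0.5166 0.0452 0.0682] [311. 177.]
scene lever_1 0.58 [ 0.5804 -0.1583  0.0479] [255. 238.]
scene lever_1 0.56 [ 0.4966 -0.3049  0.0727] [182. 235.]
```

```bash
python3 -m crank '[[1,[0.18,0.1,-1.2],[0,0,0]],[1,[0,0,-0.8],[0,0,0]],[1,[0,0,0],[0,0,0]],[1,[0,0,0],[0,0,0]],[1,[0,0,0],[0,0,0]]]' | grep -E 'pos|force'
python3 -m crank '[[1,[0,0,-0.1],[0,0,0]],[1,[0,0,0],[0,0,0]],[1,[0,0,0],[0,0,0]]]' | grep -E 'pos|force'
```

```text
position: [0.5169, 0.046, 0.0474]
ft_force: [0.1, 0.2, -0.0]
position: [0.5171, 0.0461, 0.0468]
ft_force: [-0.3, 0.1, -0.3]
```

```bash
python3 -m crank '[[1,[0,0,-0.1],[0,0,0]],[1,[0,0,0],[0,0,0]],[1,[0,0,0],[0,0,0]]]' | grep -E 'pos|force'
python3 -m crank '[[1,[0,0,-0.1],[0,0,0]],[1,[0,0,0],[0,0,0]],[1,[0,0,0],[0,0,0]]]' | grep -E 'pos|force'
```

```text
position: [0.517, 0.0461, 0.0457]
ft_force: [-0.1, -0.4, 0.4]
position: [0.517, 0.0461, 0.0446]
ft_force: [0.1, -0.9, -0.1]
```

```bash
python3 -m crank '[[1,[0.05,0.02,-0.1],[0,0,0]],[1,[0,0,0],[0,0,0]],[1,[0,0,0],[0,0,0]]]' | grep -E 'pos|force'
python3 -m crank '[[1,[0.09,0.04,-0.1],[0,0,0]],[1,[0,0,0],[0,0,0]],[1,[0,0,0],[0,0,0]]]' | grep -E 'pos|force'
```

```text
position: [0.5175, 0.0463, 0.0436]
ft_force: [-0.1, 0.3, -0.1]
position: [0.5184, 0.0468, 0.0426]
ft_force: [0.5, -0.3, -0.6]
```

I'm drifting back too far, so I'll shift 5 mm forward before contact.

```bash
python3 -m crank '[[1,[-0.45,-0.22,0],[0,0,0]],[1,[0,0,0],[0,0,0]],[1,[0,0,-0.1],[0,0,0]],[1,[0,0,0],[0,0,0]],[1,[0,0,0],[0,0,0]]]' | grep -E 'pos|force'
python3 -m crank '[[1,[0,0,-0.1],[0,0,0]],[1,[0,0,0],[0,0,0]],[1,[0,0,0],[0,0,0]]]' | grep -E 'pos|force'
```

```text
position: [0.5139, 0.0445, 0.0417]
ft_force: [0.1, 0.7, 0.8]
position: [0.5139, 0.0445, 0.0406]
ft_force: [0.4, 0.8, -0.1]
```

```bash
python3 -m crank '[[1,[0,0,-0.1],[0,0,0]],[1,[0,0,0],[0,0,0]],[1,[0,0,0],[0,0,0]]]' | grep -E 'pos|force'
python3 -m crank '[[1,[0.09,0.04,-0.1],[0,0,0]],[1,[0,0,0],[0,0,0]],[1,[0,0,0],[0,0,0]]]' | grep -E 'pos|force'
```

```text
position: [0.514, 0.0445, 0.0398]
ft_force: [-0.2, 0.6, 1.1]
position: [0.515, 0.045, 0.0388]
ft_force: [0.5, 0.6, 1.3]
```

```bash
python3 -m crank '[[1,[0.09,0.04,-0.1],[0,0,0]],[1,[0,0,0],[0,0,0]],[1,[0,0,0],[0,0,0]]]' | grep -E 'clock|pos|force'
```

```text
clock: 34.5
position: [0.5159, 0.0454, 0.0378]
ft_force: [1.6, 2.1, 2.2]
```

A is free too, at about 2 N after 2.5 mm, so C is the stiff one. Opening A now.

```bash
python3 -m crank '[[1,[0.17,0.08,-0.24],[0,0,0]],[1,[0,0,0],[0,0,0]],[1,[0.14,0.07,-0.27],[0,0,0]],[1,[0,0,0],[0,0,0]]]' | grep -E 'pos|force'
python3 -m crank '[[1,[0.12,0.06,-0.29],[0,0,0]],[1,[0,0,0],[0,0,0]],[1,[0.08,0.04,-0.3],[0,0,0]],[1,[0,0,0],[0,0,0]]]' | grep -E 'pos|force'
```

```text
position: [0.5193, 0.047, 0.0324]
ft_force: [1.6, 1.5, 2.9]
position: [0.5203, 0.0477, 0.0259]
ft_force: [0.2, 1.3, 0.2]
```

```bash
python3 -m crank '[[1,[0.05,0.02,-0.32],[0,0,0]],[1,[0,0,0],[0,0,0]],[1,[0.03,0.01,-0.3],[0,0,0]],[1,[0,0,0],[0,0,0]]]' | grep -E 'pos|force'
python3 -m crank '[[1,[0,0,-0.25],[0,0,0]],[1,[0,0,0],[0,0,0]]]' | grep -E 'pos|force'
python3 -m crank '[[1,[0,0,-0.15],[0,0,0]],[1,[0,0,0],[0,0,0]]]' | grep -E 'pos|force'
```

```text
position: [0.5211, 0.0479, 0.0198]
ft_force: [-0.0, 0.3, 0.2]
position: [0.5214, 0.048, 0.0176]
ft_force: [-0.3, 0.9, 0.2]
position: [0.5223, 0.0483, 0.0172]
ft_force: [-1.0, -0.1, 5.9]
```

```bash
python3 -m crank '[[1,[0,0,-0.1],[0,0,0]],[1,[0,0,0],[0,0,0]]]' | grep -E 'clock|pos|force'; python3 lv.py
```

```text
clock: 36.0
position: [0.523, 0.0486, 0.0169]
ft_force: [-1.3, 0.7, 11.4]
36.0 [0.523  0.0486 0.0169] [-1.3273  0.6721 11.369 ]
wrist hinge_1 0.59 [0.5035 0.043  0.0551] [259.2 216. ]
scene lever_1 0.57 [0.5263 0.0478 0.0444] [312.4 184.7]
scene hinge_1 0.7 [0.5038 0.0393 0.0483] [305.  179.2]
```

A is open, with its lever at z≈0.044. Retreat, open the gripper and go over C at the lid end, so the gripper body stays clear of the lever.

```bash
python3 -m crank '[[1,[0,0,1],[0,0,0]],[1,[0,0,3],[0,0,0]],[1,[0,0,4],[0,0,0]],[1,[0,0,3],[0,0,0]]]' | grep -E 'pos|force'
python3 -m crank '[[0,[-0.5,-3.3,0],[0,0,0]],[0,[-0.5,-3.3,0],[0,0,0]],[0,[-0.5,-3.3,0],[0,0,0]],[0,[-0.5,-3.3,0],[0,0,0]],[0,[-0.5,-3.3,0],[0,0,0]],[0,[-0.5,-3.3,0],[0,0,0]],[0,[-0.5,-3.3,0],[0,0,0]],[0,[-0.5,-3.3,0],[0,0,0]],[0,[-0.5,-3.3,0],[0,0,0]],[0,[-0.5,-3.3,0],[0,0,0]],[0,[-0.5,-3.3,0],[0,0,0]],[0,[0,0,0],[0,0,0]]]' | grep -E 'pos|force'
python3 -m crank '[[0,[0,0,0],[0,0,0]],[0,[0,0,0],[0,0,0]]]'
python3 - <<'E'
from m import *
p=viewer.camera('wrist');save(p,'w8.png');o=telemetry.get_obs();M=R.from_quat(o['ee_rot']).as_matrix();print(np.degrees(np.arctan2(M[1,2],M[0,2])))
for t in('tin_1','hinge_1','lever_1'):
    for d in mark_of(t,p): print(t,d['conf'],w(p,d['location']),pix(p,w(p,d['location'])))
P=o['position']
for h in(0,.034,.047): print(pix(p,P+[0,0,h]))
E
```

```text
position: [0.5215, 0.0478, 0.128]
ft_force: [1.0, 0.7, 0.7]
position: [0.4633, -0.3222, 0.126]
ft_force: [-0.8, -0.5, -0.1]
clock: 37.8
position: [0.4665, -0.3145, 0.1255]
ee_rot: [-0.593, 0.384, 0.594, 0.385]
ft_force: [1.1, 0.1, -0.4]
grip_width: 1.002
114.18394675864553
tin_1 0.84 [ 0.5471 -0.1361 -0.0015] [373.6117 307.4784]
hinge_1 0.88 [ 0.4859 -0.3045  0.0504] [253.7363 215.0975]
lever_1 0.92 [ 0.5006 -0.2987  0.0715] [253.0454 244.1321]
lever_1 0.66 [ 0.5768 -0.1622  0.0501] [352.8932 356.88  ]
[253.3444 226.2379]
[253.7048 253.4272]
[253.8854 267.0532]
```

View pics/w8.png

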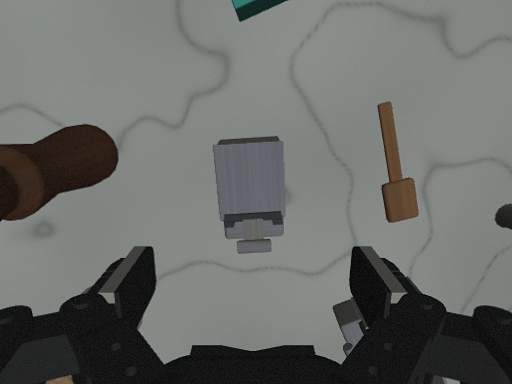

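Run:
```python
from m import *
p=viewer.camera('wrist');o=telemetry.get_obs();print(o['position'])
g=p['frame'].astype(float).mean(2)
a=unproj(p,(215,145),.05);b=unproj(p,(284,142),.05);c=unproj(p,(285,214),.05);d=unproj(p,(221,218),.05);print(a,b,c,d)
f=(a+b)/2;r=(c+d)/2;v=(r-f)[:2];y=np.arctan2(v[1],v[0]);print('yaw',np.degrees(y),'w',np.linalg.norm(a-b),np.linalg.norm(c-d),'len',np.linalg.norm(v))
bar=unproj(p,(254,246),.0725);print('bar',bar)
u=np.array([np.cos(y),np.sin(y)]);print('centre from far edge',f[:2]+.042*u,'from bar',bar[:2]-.033*u,'grasp',bar[:2]-.043*u, f[:2]+.032*u)
```

```text
[ 0.4671 -0.3138  0.1256]
[ 0.4467 -0.3542  0.05  ] [ 0.423 -0.307  0.05 ] [ 0.4754 -0.2807  0.05  ] [ 0.5   -0.327  0.05 ]
yaw 26.825830768717417 w 0.05289578507829643 0.05235783367628318 len 0.05922410717451815
bar [ 0.5019 -0.2966  0.0725]
centre from far edge [ 0.4723 -0.3116] from bar [ 0.4725 -0.3115] grasp [ 0.4636 -0.316 ] [ 0.4634 -0.3161]
```

The far-edge and bar measurements agree: C's centre is (0.472, -0.312), yaw 26.8°, measured width 53 mm. I'll align and descend with force checks.

```bash
python3 -m crank '[[0,[-0.36,-0.22,0],[0,0,0.046]],[0,[0,0,-3],[0,0,0]],[0,[0,0,-3.5],[0,0,0]],[0,[0,0,-3],[0,0,0]],[0,[0,0,-1],[0,0,0]],[0,[0,0,0],[0,0,0]],[0,[0,0,0],[0,0,0]]]' | grep -E 'pos|force'
python3 -m crank '[[0,[0,0,-1],[0,0,0]],[0,[0,0,-0.8],[0,0,0]],[0,[0,0,0],[0,0,0]],[0,[0,0,0],[0,0,0]]]' 40
```

```text
position: [0.4644, -0.3164, 0.0207]
ft_force: [-0.2, -0.9, 0.1]
clock: 38.97
position: [0.4639, -0.3162, 0.0018]
ee_rot: [-0.598, 0.375, 0.6, 0.376]
ft_force: [0.1, 0.6, -0.3]
grip_width: 1.003
```

```bash
python3 -m crank '[[0,[0,0,-0.2],[0,0,0]],[0,[0,0,-0.2],[0,0,0]],[0,[0,0,0],[0,0,0]]]' | grep -E 'pos|force'
python3 -m crank '[[0,[0,0,-0.2],[0,0,0]],[0,[0,0,-0.2],[0,0,0]],[0,[0,0,0],[0,0,0]]]' | grep -E 'pos|force'
```

```text
position: [0.4639, -0.3163, -0.0023]
ft_force: [1.3, -0.3, -0.6]
position: [0.4638, -0.3162, -0.0066]
ft_force: [0.4, 0.5, 0.3]
```

```bash
python3 -m crank '[[0,[0,0,-0.3],[0,0,0]],[0,[0,0,-0.2],[0,0,0]],[0,[0,0,0],[0,0,0]]]' | grep -E 'pos|force'
python3 -m crank '[[0,[0,0,-0.3],[0,0,0]],[0,[0,0,-0.2],[0,0,0]],[0,[0,0,0],[0,0,0]]]' | grep -E 'pos|force'
```

```text
position: [0.4637, -0.3161, -0.0117]
ft_force: [0.4, -0.4, -1.7]
position: [0.4636, -0.3161, -0.0168]
ft_force: [0.0, 0.3, 0.8]
```

```bash
python3 -m crank '[[0,[0,0,-0.3],[0,0,0]],[0,[0,0,-0.2],[0,0,0]],[0,[0,0,0],[0,0,0]],[0,[0,0,0],[0,0,0]]]' | grep -E 'clock|pos|force'
python3 - <<'E'
from m import *
p=viewer.camera('wrist');save(p,'w9.png')
E
```

```text
clock: 40.3
position: [0.4638, -0.3162, -0.0214]
ft_force: [0.4, 0.0, -0.8]
```

View pics/w9.png

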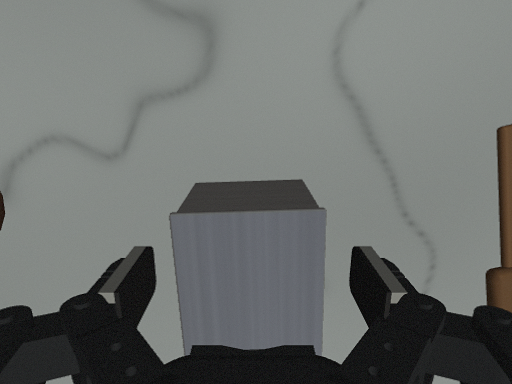

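The pads straddle the tin (tin edges at columns 172 and 325, pads at 155 and 350), and there is no contact force. Closing gently.

```bash
python3 -m crank '[[0.6,[0,0,0],[0,0,0]],[1,[0,0,0],[0,0,0]],[1,[0,0,0],[0,0,0]],[1,[0,0,0],[0,0,0]],[1,[0,0,0],[0,0,0]],[1,[0,0,0],[0,0,0]],[1,[0,0,0],[0,0,0]],[1,[0,0,0],[0,0,0]]]' 40
python3 -m crank '[[1,[0,0,0.5],[0,0,0]],[1,[0,0,1],[0,0,0]],[1,[0,0,1.5],[0,0,0]],[1,[0,0,0],[0,0,0]]]'
```

```text
clock: 41.02
position: [0.4641, -0.3164, -0.0209]
ee_rot: [-0.598, 0.375, 0.6, 0.376]
ft_force: [-1.9, 1.3, 4.8]
grip_width: 0.618
clock: 41.35
position: [0.4653, -0.3172, 0.0115]
ee_rot: [0.599, -0.375, -0.599, -0.376]
ft_force: [1.4, -0.6, -2.6]
grip_width: 0.62
```

The grip opening of 0.62 (≈53 mm) and about 2.6 N of weight show the tin is held. I'll lift it and carry it above the open lids.

```bash
python3 -m crank '[[1,[0,0,2.5],[0,0,0]],[1,[0,0,3.5],[0,0,0]],[1,[0,0,3.5],[0,0,0]],[1,[0,0,2.5],[0,0,0]]]' | grep -E 'pos|force'
python3 -m crank '[[1,[0.06,2.5,0],[0,0,-0.0256]],[1,[0.06,3.2,0],[0,0,-0.0256]],[1,[0.06,3.2,0],[0,0,-0.0256]],[1,[0.06,3.2,0],[0,0,-0.0256]],[1,[0.06,3.2,0],[0,0,-0.0256]],[1,[0.06,3.2,0],[0,0,-0.0256]],[1,[0.06,3.2,0],[0,0,-0.0256]],[1,[0.06,3.2,0],[0,0,-0.0256]],[1,[0.06,3.2,0],[0,0,-0.0256]],[1,[0.06,3.2,0],[0,0,-0.0256]]]'
python3 -m crank '[[1,[0.07,3.2,0],[0,0,-0.0256]],[1,[0.07,3.2,0],[0,0,-0.0256]],[1,[0.07,3.2,0],[0,0,-0.0256]],[1,[0.07,3.2,0],[0,0,-0.0256]],[1,[0.07,3.2,0],[0,0,-0.0256]],[1,[0.07,3.2,0],[0,0,-0.0256]],[1,[0.07,3.2,0],[0,0,-0.0256]],[1,[0.07,3.2,0],[0,0,-0.0256]],[1,[0.07,2.5,0],[0,0,-0.0256]],[1,[0.07,2,0],[0,0,-0.0256]],[1,[0,0,0],[0,0,0]],[1,[0,0,0],[0,0,0]]]'
python3 - <<'E'
from m import *
o=telemetry.get_obs();M=R.from_quat(o['ee_rot']).as_matrix();print(o['clock'],o['position'],np.degrees(np.arctan2(M[1,2],M[0,2])))
for c in('wrist','top','top'):
  p=viewer.camera(c)
  if c=='wrist': save(p,'w10.png')
  for t in('tray_spot','tin_1','hinge_1','lever_1'):
    for d in mark_of(t,p):
        X=w(p,d['location'])
        if X[1]>.2:print(c,t,round(d['conf'],2),X,pix(p,X).round())
E
```

```text
position: [0.4644, -0.3167, 0.1315]
ft_force: [0.7, 0.4, -2.1]
clock: 42.52
position: [0.4695, -0.0018, 0.1286]
ee_rot: [-0.545, 0.449, 0.547, 0.45]
ft_force: [1.7, -1.0, -2.9]
grip_width: 0.619
clock: 43.52
position: [0.4762, 0.2987, 0.1281]
ee_rot: [-0.484, 0.514, 0.486, 0.515]
ft_force: [0.4, -1.0, -3.8]
grip_width: 0.617
43.5167 [0.4762 0.2987 0.1281] 86.64453734464419
wrist tray_spot 0.78 [0.4759 0.3197 0.0119] [275. 175.]
wrist tin_1 0.57 [0.485  0.2986 0.1467] [254. 254.]
wrist tin_1 0.21 [0.5024 0.2962 0.1986] [252. 355.]
wrist hinge_1 0.67 [0.5051 0.2966 0.1991] [253. 361.]
top tray_spot 0.94 [0.4791 0.3201 0.0094] [109. 206.]
top tin_1 0.84 [0.4884 0.2971 0.1454] [102. 195.]
top hinge_1 0.86 [0.505  0.2963 0.1986] [ 95. 184.]
top lever_1 0.61 [0.5209 0.2955 0.2201] [ 92. 176.]
top tray_spot 0.87 [0.4789 0.3196 0.0078] [110. 206.]
top tin_1 0.55 [0.4914 0.301  0.1479] [100. 193.]
top hinge_1 0.64 [0.505  0.2947 0.2011] [ 95. 184.]
top lever_1 0.78 [0.5248 0.2961 0.2183] [ 92. 174.]
```

The tin is level with its centre at (0.487, 0.298), and the tray spot is at (0.479, 0.319). I'll shift +2 cm in y and lower; touchdown should come near a reported z of -0.012.

```bash
python3 -m crank '[[1,[0,1,0],[0,0,0]],[1,[0,1,0],[0,0,0]],[1,[0,0,-2.5],[0,0,0]],[1,[0,0,-3],[0,0,0]],[1,[0,0,-3],[0,0,0]],[1,[0,0,-2.5],[0,0,0]],[1,[0,0,-1],[0,0,0]],[1,[0,0,0],[0,0,0]],[1,[0,0,0],[0,0,0]]]' | grep -E 'clock|pos|force'
python3 -m crank '[[1,[0,0,-0.4],[0,0,0]],[1,[0,0,-0.4],[0,0,0]],[1,[0,0,-0.2],[0,0,0]],[1,[0,0,0],[0,0,0]]]' | grep -E 'clock|pos|force'
```

```text
clock: 45.02
position: [0.477, 0.3187, 0.0094]
ft_force: [0.8, 0.5, -2.9]
clock: 45.35
position: [0.477, 0.3177, -0.0011]
ft_force: [-1.1, 0.5, -3.9]
```

```bash
python3 -m crank '[[1,[0,0,-0.3],[0,0,0]],[1,[0,0,-0.3],[0,0,0]],[1,[0,0,0],[0,0,0]]]' | grep -E 'pos|force'
python3 -m crank '[[1,[0,0,-0.2],[0,0,0]],[1,[0,0,0],[0,0,0]]]' | grep -E 'pos|force'
python3 -m crank '[[1,[0,0,-0.1],[0,0,0]],[1,[0,0,0],[0,0,0]]]' | grep -E 'pos|force'
```

```text
position: [0.4767, 0.3174, -0.0078]
ft_force: [-1.2, -1.1, -3.8]
position: [0.4768, 0.3176, -0.0096]
ft_force: [-0.1, 0.2, -2.8]
position: [0.4769, 0.3177, -0.0103]
ft_force: [0.2, -0.0, -3.0]
```

```bash
python3 -m crank '[[1,[0,0,-0.1],[0,0,0]],[1,[0,0,0],[0,0,0]],[1,[0,0,0],[0,0,0]]]' | grep -E 'pos|force'
python3 -m crank '[[1,[0,0,-0.1],[0,0,0]],[1,[0,0,0],[0,0,0]],[1,[0,0,0],[0,0,0]]]' | grep -E 'pos|force'
```

```text
position: [0.477, 0.3177, -0.0112]
ft_force: [0.0, -0.8, -3.0]
position: [0.4771, 0.3178, -0.0118]
ft_force: [-2.1, -2.2, 3.3]
```

Touchdown. Open, then go straight up.

```bash
python3 -m crank '[[0.35,[0,0,0],[0,0,0]],[0.2,[0,0,0],[0,0,0]],[0.1,[0,0,0],[0,0,0]],[0.1,[0,0,0],[0,0,0]],[0.1,[0,0,0],[0,0,0]],[0.1,[0,0,0],[0,0,0]]]'
python3 -m crank '[[0.1,[0,0,0.5],[0,0,0]],[0.1,[0,0,1.5],[0,0,0]],[0.1,[0,0,3],[0,0,0]],[0.1,[0,0,4],[0,0,0]],[0.1,[0,0,4],[0,0,0]],[0.1,[-1,-1,4],[0,0,0]],[0.1,[-2,-3,2],[0,0,0]],[0.1,[0,-4,0],[0,0,0]],[0.1,[0,-4,0],[0,0,0]],[0.1,[0,0,0],[0,0,0]],[0.1,[0,0,0],[0,0,0]]]'
python3 - <<'E'
from m import *
ims=[]
for c in('top','scene'):
  p=viewer.camera(c); f=p['frame'][:,:,::-1]
  ims.append(cv2.resize(f,(400,300)) if 0 else f)
  for t in('tray_spot','tin_1','hinge_1','lever_1','measuring_cup','stopper','scoop','spoon_rest'):
    for d in mark_of(t,p):
        X=w(p,d['location'])
        if X[0]>.38 and d['conf']>.4:print(c,t,round(d['conf'],2),X,pix(p,X).round())
a=cv2.resize(ims[0][80:320,60:440],(640,404)[:2],interpolation=2)
cv2.imwrite('pics/f.png',np.hstack([cv2.resize(i[90:300,60:260],(400,420),interpolation=2) if k==0 else cv2.resize(i[120:330,120:400],(400,300),interpolation=2)[:300] for k,i in enumerate(ims)]) if 0 else cv2.resize(ims[0][90:280,70:390],(800,475),interpolation=2))
print(telemetry.get_obs()['clock'])
E
```

```text
clock: 46.93
position: [0.477, 0.3177, -0.0123]
ee_rot: [-0.483, 0.515, 0.486, 0.515]
ft_force: [-0.1, 0.1, 0.5]
grip_width: 0.903
clock: 47.85
position: [0.4476, 0.1957, 0.1779]
ee_rot: [-0.483, 0.515, 0.484, 0.517]
ft_force: [0.4, 0.7, 0.3]
grip_width: 0.901
top tin_1 0.74 [ 0.5463 -0.1328  0.0054] [279. 176.]
top tin_1 0.6 [ 0.487   0.0313 -0.003 ] [217. 201.]
top hinge_1 0.79 [ 0.5621 -0.1427  0.0481] [283. 167.]
top hinge_1 0.56 [0.5079 0.0423 0.0491] [211. 190.]
top lever_1 0.89 [ 0.5801 -0.1603  0.0462] [289. 160.]
top lever_1 0.88 [0.5267 0.047  0.0427] [209. 183.]
top measuring_cup 0.7 [0.7203 0.0053 0.0006] [226. 115.]
top stopper 0.53 [ 0.4035 -0.0696  0.0015] [256. 231.]
top scoop 0.59 [ 0.4194 -0.1878  0.0013] [301. 224.]
top spoon_rest 0.98 [ 0.7388 -0.2423  0.0001] [316. 106.]
top spoon_rest 0.49 [ 0.4179 -0.1865 -0.0021] [300. 224.]
scene tray_spot 0.59 [0.4812 0.3145 0.0085] [376. 141.]
scene tin_1 0.77 [ 0.5493 -0.1354 -0.0032] [257. 232.]
scene tin_1 0.75 [0.4852 0.3143 0.004 ] [377. 143.]
scene tin_1 0.7 [ 0.4838  0.0391 -0.0022] [299. 184.]
scene hinge_1 0.82 [0.5019 0.0393 0.0506] [305. 178.]
scene hinge_1 0.8 [0.5046 0.3195 0.0629] [389. 133.]
scene hinge_1 0.7 [ 0.5538 -0.1433  0.0514] [255. 226.]
scene lever_1 0.96 [ 0.5791 -0.1614  0.0503] [253. 238.]
scene lever_1 0.86 [0.5162 0.3065 0.0786] [389. 134.]
scene measuring_cup 0.75 [ 0.719   0.0033 -0.0038] [341. 260.]
scene stopper 0.54 [ 0.4044 -0.074  -0.0037] [250. 182.]
scene scoop 0.68 [ 0.576  -0.1604  0.0503] [253. 236.]
scene scoop 0.63 [ 0.418  -0.1896  0.004 ] [215. 202.]
scene spoon_rest 0.79 [ 0.7307 -0.2406  0.0045] [257. 316.]
48.75
```

The numbers check out:
- **Tin in the tray:** hinge at z≈0.06 and lever at 0.079, so it is upright and shut on the 9 mm floor.
- **A and B:** levers at 0.043–0.050, so both are open.
- **Robot:** stands clear of everything.

```bash
python3 -c "
from workcell import manip; print(manip.hand_in())"
```

```text
the job is handed in; nothing more can be done
None
```

I tried all three lids, left the two free tins open where they stood, and set the stiff one upright and shut in the pulled-out tray. I handed the job in at about 49 s of the 72 s.

- **Tins A (0.49, 0.03) and B (0.55, -0.13):** both lids swung freely with about 1–3 N and were opened to the stop, where they pushed back with about 12 N. At the end their levers read 43–50 mm high, which is open.
- **Tin C (0.47, -0.31):** this was the stiff one. It pushed back with about 10 N within roughly 0.1 rad and read shut again after release. I tried it before moving it and did not press further.
- **Placing C:** I gripped it with 40 N. After release it read centre (0.485, 0.314), hinge about 63 mm and lever about 79 mm up, as expected for a shut tin on the tray floor. Only the scene camera found it there; the top camera missed it.

**What disagreed along the way:**
- **Fingertip position:** the shut tips ended about 34 mm short of the reported TCP, so I went by contact forces and the wrist pictures.
- **First presses on A and B:** these read about 6–9 N along the lever's path, which looked stiff. I pressed again further forward while following the lever's swing, and both were free.
- **Final picture:** my last look was refused because the 12-picture limit was reached, so the end check rests on the network readings only. Those found the cup, spoon rest, stopper and scoop where they were. I did not re-check the mill or the salt jar.

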